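Unpack the strip pots and start the pot mixer

ROBOT

A 6-joint arm with a two-finger parallel gripper is mounted at the origin on a cart in front of the work surface, level with it; the furniture and walls round the work are solid. World frame = base frame: x ahead of the robot, y to its left, z up, the work surface at z = 0. Lengths are in mm, angles in degrees, forces in N, time in s.
With the tool pointing down it reaches from about 350 to 850 mm from the base axis. Payload 8.1 kg.
Tool frame: the origin (TCP) lies on the centre line of the jaws, within the pads' length; the fingertips stand 8 mm ahead of it and the grasp point (between the pads) lies 11 mm behind it; x points along the fingers, z is the direction in which the jaws open and shut, and the axes are right-handed (so a half turn about x gives the same grasp; the last joint's range is limited). The gripper opens to 85 mm and grips with 20 to 120 N. Pads are 22 mm wide; open, the fingers measure 114 mm over their backs; the gripper's body (76 mm by 85 mm) begins 54 mm behind the grasp point. The pads swing forward as they close: fully open they stand 13 mm farther back than shut.
Start: joints at [62.601, 7.471, 85.268, -0, 87.261, -4.893], TCP at [229.645, 554.318, 239.292] pointing down, gripper open.
Joint ranges: [-169.43, 169.43], [-51.17, 129.36], [1.28, 143.12], [-76.62, 256.62], [0, 156.53], [-152.29, 152.29]. Speed limits (degrees/s): [136.94, 136.94, 159.86, 180, 180, 180].

INTERFACE

Orientations are given as [roll, pitch, yaw] about the fixed x, y, z axes, in that order (R = Rz(yaw) Ry(pitch) Rx(roll)).
In Python, from bench import r, vision, order gives the robot as it stands. The module is installed in compiled form; this text tells all that it offers.
- The arm moves only by the shell command python3 -m jog 'ROWS' [FORCE]. ROWS is JSON, a list of rows, each a list of 3 entries, a list of its own where there are three numbers: the shift along the world's x, y, z in m, then the turn, a rotation vector about the world's x, y, z in rad, then the opening, from -1 (shut) to 1 (fully open). A call has 1 to 5 rows; each row is the pose to reach, as a shift and turn from the pose commanded when the call began; what a row does not reach only later rows make up. A row lasts 1/12 s, in which the tool goes at most 41.7 mm and 7.16 degrees, less where a joint would pass 70% of its speed; a pose out of reach is approached as far as the arm can. A call with a gripper value outside its range is refused whole. The fingers move at their own pace and stop on an object; FORCE is the grip in N (left out, the last holds). Time passes only in rows, so rows that repeat a pose let the fingers close. It gives the time, the measured TCP pose, the force and the opening at its end, in the units of the state.
- r.sense(): the state, without advancing time (a new reading comes with each control period).
- vision.snapshot(name): name is "scene" or "top" or "wrist"; returns the picture (384x512x3 uint8, red, green, blue); there is no depth.
- vision.camera_model(name): a dict with "fov_y" (degrees; the focal length in pixels is half the picture's height over the tangent of half this angle, whatever the lens; pixels are square), "cx", "cy" (the principal point, pixels), "world_to_cam" (4x4, takes a point from world to camera coordinates). Camera axes: x right, y down, z forward; pixel columns grow to the right and rows downward; lengths in mm; the calibration is good to about 2 mm. The wrist camera is an equidistant fisheye: a pixel r from the principal point sees the ray r / f radians off the axis. A picture is of the moment at which its call begins: read the wrist's pose just before it. camera_model takes no time and is no camera call; for the wrist camera it gives the pose at the moment of the call.
- order.hand_in(): hands the job in, once; it reports no verdict.
The state is a dict: "time": time; "joint_pos": joint angles; "qd": joint speeds; "joint_efforts": joint torques, N m; "tool_pos": TCP position; "tcp_rot": TCP orientation; "ft_force": force on the tool from outside, world axes, zero at the start; "wrist_torque": the same for the moment, N m; "finger_gap": finger opening in mm.
Only numpy, scipy, OpenCV 4.12 (cv2) and the standard library are available. Lean on these libraries where they do the work, as an engineer would, in place of code of your own. Each camera call takes 0.05 s, during which the arm holds its last target.

TASK

Swing both roof flaps of the carton well open by their orange tabs and stand all the pots upright inside the mixer's railed tray. Turn the mixer's dial clockwise until its pointer clicks in at the red stud, then press the green start key to its first click, keep it there for about a second, and from there press it fully home and let it spring up. Do not press the key home before the tray is loaded and the dial is set, leave the flaps open, and leave the wash bottle and the timer where they are.

Things in the scene. Friction and masses are not known exactly. Their poses are not given: they have to be found in the camera images.
- right_flap (a joint): the roof flap of the carton on the carton's own -x side (the robot's right: the carton stands with its own x pointing to the robot's left, its yaw being 90 deg give or take 7), rad: 0 shut (rising at 45 deg from the wall to the ridge), grows as it swings up and outwards about its hinge, stops at 2.4 (lying level, outwards). It stays where it is left (stiff crease, about 0.025 N m)
- left_flap (a joint): the same for the roof flap on the carton's +x side; both open the same way, each away from the ridge
- right_flap_tab (a point): middle of the right flap's orange pull tab: a plate 24 mm wide along the hinge, 6 mm thick, sticking out 28 mm past the flap's free edge (the flap's cardboard is 53 mm long). It is pinched by its two 24 mm-apart edges, fingers closing along the hinge (the carton's y), and then pivots between the fingers as the flap swings; it lies 66 mm from the hinge line. The point's axes turn with the flap: at 0 they are the carton's
- left_flap_tab (a point): the same for the left flap; the two tabs are 70 mm apart along the carton's y and pass over the ridge side by side
- right_flap_hinge (a point): point on the right flap's hinge line (level, along the carton's y) abreast of its tab; fixed to the carton; axes of the carton. From it the tab lies, at joint value q, 66*cos(45 deg + q) mm towards the carton's middle and 66*sin(45 deg + q) mm up
- left_flap_hinge (a point): the same for the left flap
- carton: fixed brown gable-top carton, walls 80 x 160 mm (own x, y) and 62 mm high, wall 4 mm, open under the two roof flaps, inner floor 4 mm up; ridge about 100 mm up; closed gable ends. Origin at the centre of its underside. The pots stand inside in a row along its y, 50 mm apart
- pot_green_centre (a point): centre (half-way up) of the upright pot with the green cap: a white test-strip pot 36 mm across on a round weighted steel foot 46 mm across and 8 mm thick, 72 mm tall in all; its cap is the top 18 mm, fixed on, as wide as the pot, and is what to grip; the z axis points up through the cap; about 0.19 kg, most of it in the foot, so it slides rather than tips. May be absent
- pot_blue_centre (a point): centre (half-way up) of the upright pot with the light blue cap: a white test-strip pot 38 mm across on a round weighted steel foot 46 mm across and 8 mm thick, 76 mm tall in all; its cap is the top 22 mm, fixed on, as wide as the pot, and is what to grip; the z axis points up through the cap; about 0.19 kg, most of it in the foot, so it slides rather than tips. May be absent
- pot_navy_centre (a point): centre (half-way up) of the upright pot with the dark navy blue cap: a white test-strip pot 38 mm across on a round weighted steel foot 46 mm across and 8 mm thick, 76 mm tall in all; its cap is the top 22 mm, fixed on, as wide as the pot, and is what to grip; the z axis points up through the cap; about 0.19 kg, most of it in the foot, so it slides rather than tips. May be absent
- mixer: fixed white pot mixer, 210 x 200 mm (own x, y); the front half (-x) is a control panel 40 mm high with the dial on the right (-y) and the green start key on the left; the back half is the tray. Origin at the centre of its underside.
- tray (a point): centre of the dark floor in the mixer's tray, on the floor's surface, axes of the mixer; the space inside its steel rails is 84 mm along x, 178 mm along y; the rails rise 20 mm above the floor
- knob_grip (a point): on the dial's vertical axis at the middle height of its black bar knob; the bar is 46 mm long, 16 mm thick, 30 mm high (15 mm above and below this point); the bar lies along the line from here to the pointer
- pointer (a point): tip of the white pointer of the dial, 44 mm from the dial's axis, 24 mm below knob_grip
- dial (a joint): turn of the dial, rad, growing clockwise seen from above; the ratchet has 12 teeth, one click every 30 deg (0.524 rad); clicks lie at about 0, 0.524, 1.047 .. and it starts at 0. It turns clockwise only (about 0.1 N m over a tooth); the pawl stops it turning back past the last click; let go between clicks it may stay there or creep back, so stop just as a click is reached. It turns round and round without end, so a click missed can be reached by going on round
- pawl (a joint): the brass sprung pawl's lift off the wheel, rad: about 0 when it has dropped behind a tooth, up to 0.25 on a tooth's crest
- red_stud_top (a point): top of the red marker stud, 10 mm across and 11 mm high, one of four coloured studs (red, yellow, green, blue) round the dial's scale, each facing a click, 48.5 mm from the dial's axis; when the pointer clicks at a stud its tip is about 5 mm from the stud's axis. Which stud stands at which click varies
- key_top (a point): centre of the top of the round green start key, 29 mm across, 36 mm above the panel when up; it moves down as pressed
- key_first (a joint): first stage of the start key, m: 0 up, 0.008 at the first click (1 N to start, 2.1 N at the click)
- key_second (a joint): second stage, m: it starts to give only when the first stage is down and the force passes 8 N; 0.006 fully home at 11 N. Springs back when let go
- wash_bottle: a bystander: white squeeze bottle with a red bent spout, 62 x 94 x 170 mm, behind the work; origin under its middle. Above it wall cabinets overhang from x = 0.63 at a height of 0.52; a tall analyser stands left of the work (y above 0.47)
- lab_timer: a bystander: small white timer with coloured buttons, 60 x 64 x 18 mm, right of the microscope. The microscope itself is solid, from y = -0.08 to -0.30, its eyepieces forward to x = 0.48 at a height of 0.35 to 0.42

How it is judged (in metres and radians):
On the way, in this order (a step that is already met when the one before it is completed fails the run):
1. both flaps are swung open (value of joint each of right_flap, left_flap above 1.3 rad), for 0.2 s.
2. all pots stand in the tray, the pointer is clicked in at the red stud and the key is still up (x of pot_green_centre in the frame of tray between -0.032 and 0.032 m and y of pot_green_centre in the frame of tray between -0.082 and 0.082 m and z of pot_green_centre in the frame of tray between 0.02 and 0.045 m and angle between each of pot_green_centre, pot_blue_centre, pot_navy_centre's own z axis and vertical below 0.2 rad and x of pot_blue_centre in the frame of tray between -0.032 and 0.032 m and y of pot_blue_centre in the frame of tray between -0.082 and 0.082 m and z of pot_blue_centre in the frame of tray between 0.02 and 0.045 m and x of pot_navy_centre in the frame of tray between -0.032 and 0.032 m and y of pot_navy_centre in the frame of tray between -0.082 and 0.082 m and z of pot_navy_centre in the frame of tray between 0.02 and 0.045 m and horizontal distance between pointer and red_stud_top below 0.011 m and value of joint pawl below 0.1 rad and value of joint key_first below 0.0025 m and value of joint key_second below 0.0015 m), for 0.3 s.
3. the key is held at its first click (value of joint key_first above 0.006 m and value of joint key_second below 0.002 m and horizontal distance between pointer and red_stud_top below 0.011 m and value of joint pawl below 0.1 rad), for 0.5 s.
4. the key is pressed fully home (value of joint key_second above 0.0045 m and horizontal distance between pointer and red_stud_top below 0.011 m and value of joint pawl below 0.1 rad), for 0.05 s.
At the end, for the whole second after the job is handed in: both flaps at 1.3 rad or more; every pot upright (within 0.2 rad) and at rest on the tray floor inside the rails; the pointer's tip within 11 mm of the red stud's axis with the pawl dropped (under 0.1 rad); the key up again (all of step 1 and all of step 2 and linear speed of each of pot_green, pot_blue, pot_navy below 0.02 m/s and velocity of joint dial between -0.05 and 0.05 rad/s); the robot touches nothing.
It fails at once if the key is pressed home while a pot is not in the tray or the dial is not at the red stud (value of joint key_second above 0.0035 m and (not (x of pot_green_centre in the frame of tray between -0.032 and 0.032 m and y of pot_green_centre in the frame of tray between -0.082 and 0.082 m and z of pot_green_centre in the frame of tray between 0.02 and 0.045 m) or not (x of pot_blue_centre in the frame of tray between -0.032 and 0.032 m and y of pot_blue_centre in the frame of tray between -0.082 and 0.082 m and z of pot_blue_centre in the frame of tray between 0.02 and 0.045 m) or not (x of pot_navy_centre in the frame of tray between -0.032 and 0.032 m and y of pot_navy_centre in the frame of tray between -0.082 and 0.082 m and z of pot_navy_centre in the frame of tray between 0.02 and 0.045 m) or horizontal distance between pointer and red_stud_top above 0.011 m)).
It fails at once if the wash bottle or the timer is moved more than 25 mm (distance of any of wash_bottle, lab_timer from where it was at the start of the episode above 0.025 m).
Of pot_green, pot_blue, pot_navy only 2 to 3 are there at a start; the rules pass over those that are not, and their reading is None.
At some moment in a run one of pot_green, pot_blue, pot_navy may be knocked a few centimetres aside while the robot is not near it.
It also fails if it takes over 210 s, if anything falls off the work surface, if the arm or the gripper's body presses on something with over 40 N, if the wrist force passes 120 N, or if a joint passes its speed limit or range.

## Working session

There is one attempt and no reset: what is moved stays moved. The work goes in short steps, Python scripts to look and compute and a shell command to move; the robot and the scene stay as the last step left them, time stands still between calls to the robot, and variables do not carry over. Pictures are saved under pics/ and viewed, and the job is handed in when it is done.

```bash
mkdir -p pics; ls
python3 - <<'E'
from bench import r,vision,order
import cv2,json
print(r.sense())
for n in("scene","top","wrist"):
    im=vision.snapshot(n); cv2.imwrite(f"pics/{n}0.png",im[:,:,::-1]); m=vision.camera_model(n); print(n,m)
E
```

```text
pics
{'time': 0.0, 'joint_pos': array([ 6.26018462e+01,  7.51464291e+00,  8.53300151e+01, -4.32363799e-04,
        8.72629461e+01, -4.89096605e+00]), 'qd': array([-0.00190834, -0.00367464, -0.13238375,  0.12063348,  0.04302499,
        0.00326006]), 'joint_efforts': array([ 1.93212843e-03, -5.69387090e+01, -5.00571048e+01,  2.41447460e-04,
        1.43238658e-02, -5.85193334e-05]), 'tool_pos': array([229.38806833, 553.8264468 , 238.24223354]), 'tcp_rot': array([ 175.33896922,   89.89239504, -117.1681975 ]), 'ft_force': array([-0.16147985,  0.93134765, -0.6494116 ]), 'wrist_torque': array([ 0.02308242,  0.02797676, -0.01961249]), 'finger_gap': 85.64177762388447}
scene {'fov_y': 49.76000359493509, 'cx': 255.53941962980082, 'cy': 189.5142934999841, 'world_to_cam': array([[ 8.33798344e-01, -5.51858259e-01,  1.52572533e-02,
        -5.08254457e+02],
       [-3.14235785e-01, -4.97136542e-01, -8.08771371e-01,
         2.42046897e+02],
       [ 4.53912098e-01,  6.69557855e-01, -5.87925239e-01,
         1.12412537e+03],
       [ 0.00000000e+00,  0.00000000e+00,  0.00000000e+00,
         1.000
[... 200 characters left out ...]
       [-9.96075421e-01,  2.16834657e-02, -8.58113209e-02,
         5.90739974e+02],
       [ 8.59785991e-02,  6.90206399e-03, -9.96273076e-01,
         1.16722617e+03],
       [ 0.00000000e+00,  0.00000000e+00,  0.00000000e+00,
         1.00000000e+00]])}
wrist {'fov_y': 65.70646984690485, 'cx': 258.1309344487149, 'cy': 192.13447003548805, 'world_to_cam': array([[ 3.82319907e-01,  9.24026752e-01, -2.45979890e-03,
        -6.00748323e+02],
       [ 8.88092515e-01, -3.66714180e-01,  2.77150491e-01,
        -3.51645983e+01],
       [ 2.55192425e-01, -1.08144679e-01, -9.60823373e-01,
         3.80072166e+02],
       [ 0.00000000e+00,  0.00000000e+00,  0.00000000e+00,
         1.00000000e+00]])}
```

View pics/scene0.png

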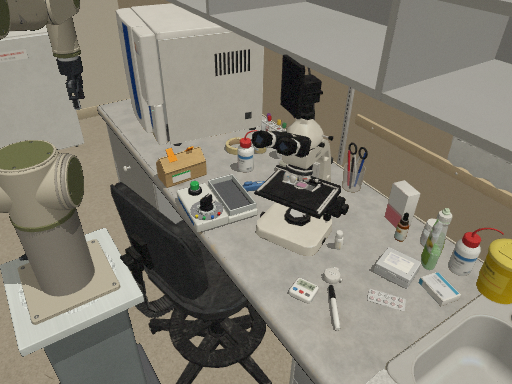

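View pics/top0.png

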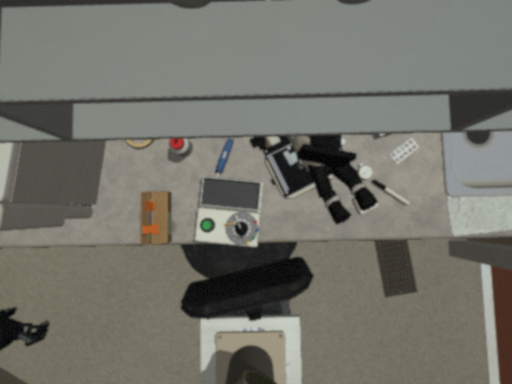

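View pics/wrist0.png

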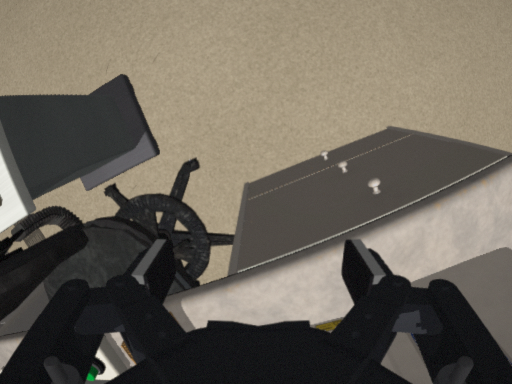

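The scene view shows the carton around (182,168) with orange tabs at about (171,155) and (199,150), and the mixer at about (215,200). In the top view the carton is at (155,218), the mixer at (228,210), the key at (207,225) and the dial at (241,227). I'll zoom in next.

```bash
python3 - <<'E'
import cv2
t=cv2.imread('pics/top0.png')[165:260,125:275]; cv2.imwrite('pics/t0z.png',cv2.resize(t,None,fx=5,fy=5,interpolation=cv2.INTER_CUBIC))
t=cv2.imread('pics/scene0.png')[135:235,145:265]; cv2.imwrite('pics/s0z.png',cv2.resize(t,None,fx=6,fy=6,interpolation=cv2.INTER_CUBIC))
E
cat > h.py <<'E'
import numpy as np,cv2
from bench import r,vision,order
def cam(n):
    m=vision.camera_model(n); W=np.array(m["world_to_cam"]); R=W[:3,:3]; t=W[:3,3]
    f=192/np.tan(np.radians(m["fov_y"]/2)); return R,t,f,m["cx"],m["cy"],n=="wrist"
def ray(n,u,v,c=None):
    R,t,f,cx,cy,fe=c or cam(n); x=(u-cx)/f;y=(v-cy)/f
    if fe:
        th=np.hypot(x,y); s=np.sin(th)/max(th,1e-9); d=np.array([x*s,y*s,np.cos(th)])
    else: d=np.array([x,y,1.])
    return -R.T@t, R.T@(d/np.linalg.norm(d))
def onz(n,u,v,z,c=None):
    o,d=ray(n,u,v,c); return o+d*(z-o[2])/d[2]
def tri(obs):
    A=np.zeros((3,3));b=np.zeros(3)
    for n,u,v in obs:
        o,d=ray(n,u,v); P=np.eye(3)-np.outer(d,d); A+=P;b+=P@o
    x=np.linalg.solve(A,b); return x,[np.linalg.norm(np.cross(x-ray(n,u,v)[0],ray(n,u,v)[1])) for n,u,v in obs]
def proj(n,p,c=None):
    R,t,f,cx,cy,fe=c or cam(n); q=R@np.asarray(p,float)+t
    if fe:
        rr=np.hypot(q[0],q[1]); th=np.arctan2(rr,q[2]); return cx+f*th*q[0]/rr, cy+f*th*q[1]/rr
    return cx+f*q[0]/q[2],cy+f*q[1]/q[2]
def blobs(im,lo,hi,roi=None,mn=4):
    h=cv2.cvtColor(im,cv2.COLOR_RGB2HSV); m=cv2.inRange(h,np.array(lo),np.array(hi))
    if roi: 
        k=np.zeros_like(m); a,b,c,d=roi; k[b:d,a:c]=m[b:d,a:c]; m=k
    n,l,s,c=cv2.connectedComponentsWithStats(m)
    return sorted([(int(s[i][4]),c[i].round(1).tolist(),s[i][:4].tolist()) for i in range(1,n) if s[i][4]>=mn],reverse=True)
E
```

```text
(no output)
```

View pics/t0z.png

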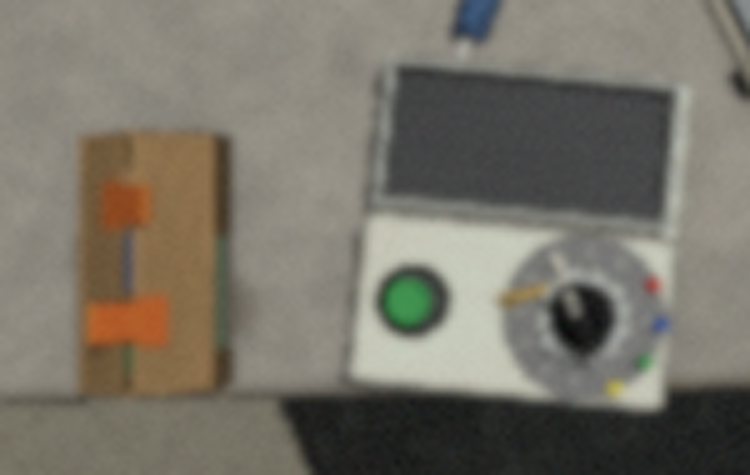

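View pics/s0z.png

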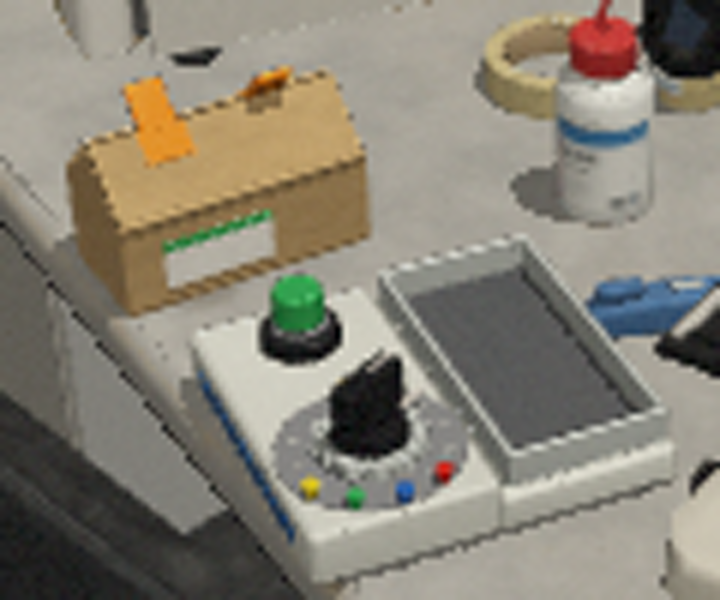

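Run:
```python
from h import *
T=cv2.cvtColor(cv2.imread('pics/top0.png'),cv2.COLOR_BGR2RGB);S=cv2.cvtColor(cv2.imread('pics/scene0.png'),cv2.COLOR_BGR2RGB)
rt=(130,165,275,260);rs=(145,130,265,240)
for nm,lo,hi in [("orange",(5,160,140),(17,255,255)),("green",(55,90,60),(80,255,255)),("red",(0,150,110),(4,255,255)),("red2",(172,150,110),(180,255,255)),("yellow",(24,130,140),(35,255,255)),("blue",(100,120,90),(125,255,255))]:
    print(nm,"T",blobs(T,lo,hi,rt),"S",blobs(S,lo,hi,rs))
# tray corners inner (top rail) & mixer corners by zoom coordinates
f=lambda x,y:(125+x/5-.4,165+y/5-.4)
for k,(x,y),z in [("key",(411,301),76),("dial",(582,318),85),("mixFL",(350,380),40),("mixFR",(662,410),40),("mixBL",(378,62),40),("mixBR",(690,88),40),("ptr",(556,258),55),("cBL",(80,135),62),("cFL",(80,393),62),("cBR",(216,135),62),("cFR",(214,393),62)]:
    u,v=f(x,y); print(k,(round(u,1),round(v,1)),onz("top",u,v,z).round(1))
```

```text
orange T [(137, [150.7, 228.9], [142, 224, 17, 10]), (38, [151.5, 204.8], [147, 202, 8, 8])] S [(95, [171.0, 155.4], [166, 148, 11, 15]), (6, [189.5, 147.5], [187, 147, 6, 2])]
green T [(75, [206.0, 224.8], [202, 220, 9, 11])] S [(69, [194.2, 185.1], [190, 181, 9, 9]), (17, [181.0, 173.0], [173, 170, 17, 7]), (8, [203.8, 217.6], [203, 216, 3, 4])]
red T [] S [(90, [245.1, 142.2], [240, 136, 11, 12]), (6, [248.5, 132.2], [246, 131, 6, 4]), (6, [218.5, 213.0], [218, 212, 2, 3])]
red2 T [] S []
yellow T [] S [(5, [196.2, 215.4], [195, 215, 3, 2])]
blue T [(16, [219.6, 167.1], [218, 165, 4, 5])] S [(80, [251.4, 186.4], [244, 182, 20, 9]), (24, [245.0, 157.2], [239, 156, 13, 3]), (8, [212.0, 216.5], [211, 215, 3, 4])]
key (206.8, 224.8) [446.6 122.1  76. ]
dial (241.0, 228.2) [434.6  17.5  85. ]
mixFL (194.6, 240.6) [396.9 165.9  40. ]
mixFR (257.0, 246.6) [374.3 -29.5  40. ]
mixBL (200.2, 177.0) [596.9 146.5  40. ]
mixBR (262.6, 182.2) [576.  -51.7  40. ]
ptr (235.8, 216.2) [470.6  34.4  55. ]
cBL (140.6, 191.6) [553.2 329.6  62. ]
cFL (140.6, 243.2) [394.1 328.8  62. ]
cBR (167.8, 191.6) [551.4 244.7  62. ]
cFR (167.4, 243.2) [392.4 246.1  62. ]
```

Run:
```python
from h import *
from scipy.spatial.transform import Rotation as Ro
s=r.sense();R=Ro.from_euler('xyz',s['tcp_rot'],degrees=True).as_matrix();print(R.round(3))
Rc,t,*_=cam("wrist");p=-Rc.T@t;print(p.round(1),(R.T@(p-s['tool_pos'])).round(1),"cam axis in tool",(R.T@Rc[2]).round(3),"camx world",Rc[0].round(3))
print("key",tri([("top",206.0,224.8),("scene",194.2,183.5)]))
print("red",tri([("top",125+653/5-.4,165+285/5-.4),("scene",218.5,213)]))
print("blue",tri([("top",125+661/5-.4,165+323/5-.4),("scene",212,216.5)]))
print("green",tri([("top",125+645/5-.4,165+362/5-.4),("scene",203.8,217.6)]))
print("yel",tri([("top",125+615/5-.4,165+388/5-.4),("scene",196.3,215.8)]))
for x,y,z in[(470,287,62),(438,293.7,108.7),(508,280,108.7)]: print(proj("top",(x,y,z)),proj("scene",(x,y,z)))
```

```text
[[-0.001 -0.924  0.383]
 [-0.001  0.383  0.924]
 [-1.     0.    -0.001]]
[163.9 583.3 373.5] [-134.9   71.8    1.8] cam axis in tool [ 0.961 -0.277 -0.001] camx world [ 0.382  0.924 -0.002]
key (array([447.09309093, 124.64539391,  73.5301536 ]), [np.float64(0.549257441222413), np.float64(0.5492574412224223)])
red (array([453.02421054, -25.92967033,  49.16336996]), [np.float64(0.6329412318783988), np.float64(0.6329412318785484)])
blue (array([428.72455769, -30.06116754,  48.83701459]), [np.float64(0.09843933392859072), np.float64(0.09843933392854799)])
green (array([405.22229324, -19.8097005 ,  47.76294589]), [np.float64(0.4122612575925445), np.float64(0.4122612575926621)])
yel (array([389.54414222,  -0.76640133,  48.55612185]), [np.float64(0.2952216464635834), np.float64(0.2952216464635541)])
(np.float64(154.1871761480981), np.float64(218.1413326882233)) (np.float64(179.62215140558618), np.float64(162.21303566047513))
(np.float64(147.54164033833382), np.float64(229.3727615951023)) (np.float64(169.22930319526995), np.float64(152.68040295223852))
(np.float64(152.21330380458107), np.float64(205.61440669183)) (np.float64(189.01217218077858), np.float64(148.99063212833943))
```

The heights check out: the key is at 74 against 76 and the stud tops are at about 49. The carton is centred near (472,287). I'll move over the carton with the jaws along x.

```bash
python3 -m jog '[[[0.025,-0.03,0],[0,0,-0.12],1],[[0.05,-0.06,0],[0,0,-0.24],1],[[0.075,-0.09,0],[0,0,-0.36],1],[[0.1,-0.12,0],[0,0,-0.48],1],[[0.125,-0.15,0],[0,0,-0.6],1]]'
python3 -m jog '[[[0.025,-0.025,0],[0,0,-0.12],1],[[0.05,-0.05,0],[0,0,-0.24],1],[[0.075,-0.075,0],[0,0,-0.36],1],[[0.1,-0.1,0],[0,0,-0.48],1],[[0.12,-0.12,0],[0,0,-0.58],1]]'
```

```text
time: 0.57
tool_pos: [355.2, 402.8, 239.0]
tcp_rot: [-164.4, 90.0, -131.6]
ft_force: [0.8, 0.4, 0.3]
finger_gap: 85.1
time: 0.98
tool_pos: [476.0, 282.1, 239.0]
tcp_rot: [-89.8, 90.0, -90.3]
ft_force: [0.6, 0.9, -0.6]
finger_gap: 85.5
```

```bash
cat >> h.py <<'E'
from scipy.spatial.transform import Rotation as Ro
def st():
    s=r.sense();R=Ro.from_euler('xyz',s['tcp_rot'],degrees=True).as_matrix()
    print("t",round(s['time'],2),"tcp",s['tool_pos'].round(1),"x",R[:,0].round(3),"zang",np.degrees(np.arctan2(R[1,2],R[0,2])).round(1),"F",s['ft_force'].round(1),"gap",round(s['finger_gap'],1),"j6",s['joint_pos'][5].round(1))
def shot(n,f):
    im=vision.snapshot(n); cv2.imwrite("pics/"+f,im[:,:,::-1]); return im
E
python3 -c "
from h import *
st();shot('wrist','w1.png')"
```

```text
t 0.98 tcp [476.  282.1 239. ] x [-0.    -0.001 -1.   ] zang -0.5 F [ 0.6  0.9 -0.6] gap 85.5 j6 25.9
```

View pics/w1.png

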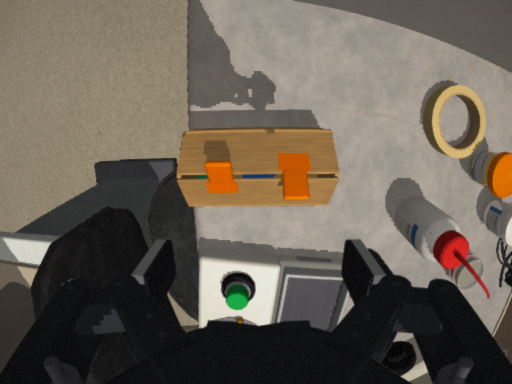

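Run:
```python
from h import *
I=cv2.cvtColor(cv2.imread('pics/w1.png'),cv2.COLOR_BGR2RGB)
z=cv2.resize(I[115:215,170:350],None,fx=4.4,fy=4.4,interpolation=cv2.INTER_CUBIC);cv2.imwrite('pics/w1z.png',z[:,:,::-1])
print(blobs(I,(5,160,140),(17,255,255),(170,110,350,215)))
for q in[(470,287,62),(437,247+46.7,108.7),(437,247+37.5,99.5),(437,247+57,119),(508,327-46.7,108.7),(508,327-37.5,99.5),(508,327-57,119)]:print(q,np.round(proj("wrist",q),1))
for k,u,v,zz in [("LB",333,128,62),("LF",184,130,62),("RF",181,206,62),("RB",329,204,62)]: print(k,onz("wrist",u,v,zz).round(1))
```

```text
[(1359, [294.5, 175.3], [277, 153, 34, 48]), (913, [220.3, 178.0], [204, 162, 35, 32])]
(470, 287, 62) [250.2 168.7]
(437, 293.7, 108.7) [212.9 172.8]
(437, 284.5, 99.5) [214.9 180.1]
(437, 304, 119) [210.6 164. ]
(508, 280.3, 108.7) [290.1 185.5]
(508, 289.5, 99.5) [289.2 173.7]
(508, 270, 119) [291.1 199.5]
LB [558.9 330.5  62. ]
LF [400.3 331.1  62. ]
RF [390.2 245.9  62. ]
RB [557.7 245.4  62. ]
```

View pics/w1z.png

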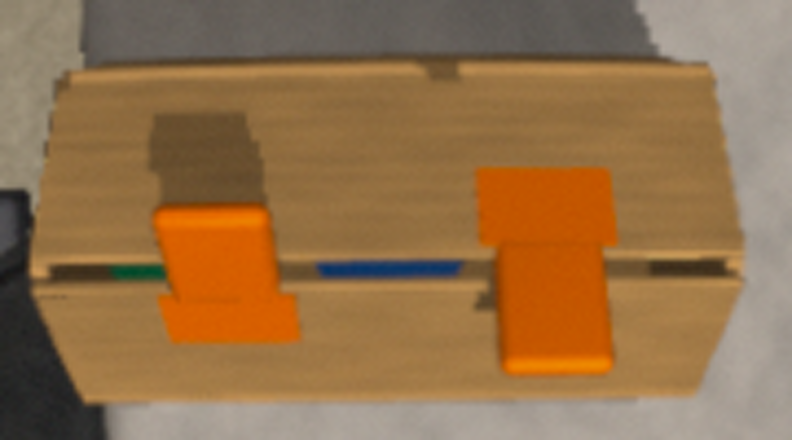

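The wrist view shows the right flap's tab plate at (219,173) and the left flap's at (296,185). Green and blue caps are visible through the ridge slit.

Run:
```python
from h import *
f=lambda x,y:(170+x/4.4-.4,115+y/4.4-.4)
for k,x,y in [("Rtab",217,255),("Rtip",212,207),("Ltab",555,308),("Ltip",557,372)]:
    for z in ((108.7,) if 'tab' in k else (119,)): print(k,onz("wrist",*f(x,y),z).round(1))
for k,x,y in [("ridgeL",40,280),("ridgeR",740,280)]: print(k,onz("wrist",*f(x,y),99.5).round(1))
for k,x,y in [("Rtab",217,255),("Ltab",555,308)]: print()
```

```text
Rtab [442.6 293.8 108.7]
Rtip [443.5 305.9 119. ]
Ltab [513.2 281.1 108.7]
Ltip [512.6 270.3 119. ]
ridgeL [401.2 287.2  99.5]
ridgeR [555.9 284.5  99.5]
```

```bash
python3 -m jog '[[[-0.033,0.014,-0.02],[0,0,0],0.18],[[-0.033,0.014,-0.055],[0,0,0],0.18],[[-0.033,0.014,-0.09],[0,0,0],0.18],[[-0.033,0.014,-0.115],[0,0,0],0.18],[[-0.033,0.014,-0.128],[0,0,0],0.18]]' 30
python3 -m jog '[[[0,0,0],[0,0,0],0.18],[[0,0,0],[0,0,0],-0.6],[[0,0,0],[0,0,0],-0.6],[[0,0,0],[0,0,0],-0.6],[[0,0,0],[0,0,0],-0.6]]' 30
python3 -c "
from h import *
st();shot('wrist','w2.png')"
```

```text
time: 1.45
tool_pos: [439.0, 297.2, 107.0]
tcp_rot: [-151.9, 89.7, -151.9]
ft_force: [-0.1, 1.4, -0.7]
finger_gap: 49.9
time: 1.87
tool_pos: [440.9, 299.3, 113.6]
tcp_rot: [134.7, 89.9, 134.7]
ft_force: [-11.8, -0.1, 7.0]
finger_gap: 22.9
t 1.87 tcp [440.9 299.3 113.6] x [-0.001  0.001 -1.   ] zang -0.1 F [-11.8  -0.1   7. ] gap 22.9 j6 28.6
```

View pics/w2.png

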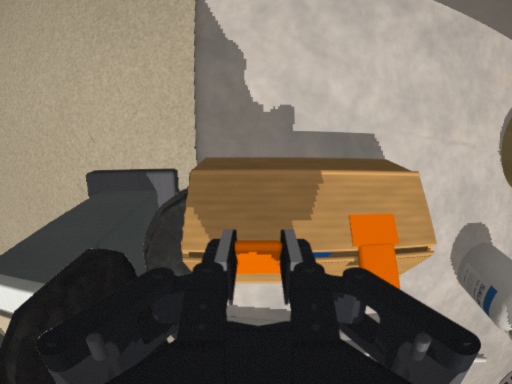

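The tab is gripped, with a gap of 23 mm. Next I swing it along the arc about the hinge at (y 247, z 62).

```bash
python3 -m jog '[[[0.001,-0.0095,0.008],[0,0,0],-0.6],[[0.001,-0.0202,0.0141],[0,0,0],-0.6],[[0.001,-0.0318,0.0184],[0,0,0],-0.6],[[0.001,-0.044,0.0205],[0,0,0],-0.6],[[0.001,-0.0564,0.0205],[0,0,0],-0.6]]' 30
python3 -m jog '[[[0,-0.0122,-0.0021],[0,0,0],-0.6],[[0,-0.0238,-0.0064],[0,0,0],-0.6],[[0,-0.0345,-0.0125],[0,0,0],-0.6],[[0,-0.044,-0.0205],[0,0,0],-0.6],[[0,-0.052,-0.030],[0,0,0],-0.6]]' 30
python3 -m jog '[[[0,0,0],[0,0,0],-0.6],[[0,0,0],[0,0,0],0.18],[[0,0,0],[0,0,0],0.18],[[0,0,0],[0,0,0],0.18],[[0,0,0],[0,0,0],0.18]]' 30
python3 -c "
from h import *
st();shot('wrist','w3.png')"
```

```text
time: 2.33
tool_pos: [441.0, 243.0, 133.7]
tcp_rot: [140.4, 89.8, 140.4]
ft_force: [-13.6, 4.3, 1.1]
finger_gap: 23.2
time: 2.75
tool_pos: [441.0, 188.9, 103.9]
tcp_rot: [-158.2, 89.8, -158.2]
ft_force: [-16.7, -6.5, 9.9]
finger_gap: 22.6
time: 3.17
tool_pos: [443.8, 190.4, 103.3]
tcp_rot: [18.3, 89.8, 18.2]
ft_force: [0.2, -0.6, -0.6]
finger_gap: 50.4
t 3.17 tcp [443.8 190.4 103.3] x [ 0.003  0.001 -1.   ] zang -0.1 F [ 0.2 -0.6 -0.6] gap 50.4 j6 17.2
```

View pics/w3.png

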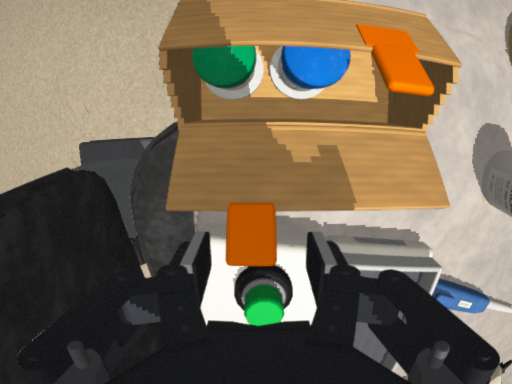

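The right flap is open, and the green (225,65) and blue (315,65) pots are visible inside the carton. The third slot appears to be empty. Now the left tab.

```bash
python3 -m jog '[[[0,0,0.03],[0,0,0],0.18],[[0,0,0.06],[0,0,0],0.18],[[0.02,0.03,0.06],[0,0,0],0.18],[[0.04,0.06,0.06],[0,0,0],0.18],[[0.067,0.086,0.06],[0,0,0],0.18]]' 30
python3 -c "
from h import *
st()"
```

```text
time: 3.63
tool_pos: [510.7, 278.1, 163.9]
tcp_rot: [31.1, 89.8, 30.9]
ft_force: [0.4, -0.4, 0.3]
finger_gap: 50.3
t 3.63 tcp [510.7 278.1 163.9] x [ 0.003  0.002 -1.   ] zang -0.1 F [ 0.4 -0.4  0.3] gap 50.3 j6 23.6
```

```bash
python3 -m jog '[[[0,0,-0.02],[0,0,0],0.18],[[0,0,-0.04],[0,0,0],0.18],[[0,0,-0.053],[0,0,0],0.18],[[0,0,-0.053],[0,0,0],0.18],[[0,0,-0.053],[0,0,0],-0.6]]' 30
python3 -m jog '[[[0,0,0],[0,0,0],-0.6],[[0,0,0],[0,0,0],-0.6],[[0,0,0],[0,0,0],-0.6]]' 30
python3 -c "
from h import *
st();shot('wrist','w4.png')"
```

```text
time: 4.05
tool_pos: [508.9, 275.5, 108.2]
tcp_rot: [-155.7, 89.9, -155.8]
ft_force: [-0.1, 0.1, 1.5]
finger_gap: 39.5
time: 4.3
tool_pos: [510.4, 276.1, 110.4]
tcp_rot: [22.5, 89.9, 22.4]
ft_force: [-1.1, -1.1, 1.4]
finger_gap: 22.8
t 4.3 tcp [510.4 276.1 110.4] x [ 0.002  0.001 -1.   ] zang -0.1 F [-1.1 -1.1  1.4] gap 22.8 j6 23.5
```

View pics/w4.png

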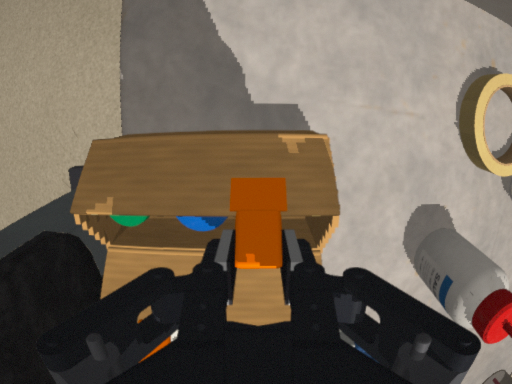

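```bash
python3 -m jog '[[[0,0.0095,0.008],[0,0,0],-0.6],[[0,0.0202,0.0141],[0,0,0],-0.6],[[0,0.0318,0.0184],[0,0,0],-0.6],[[0,0.043,0.0202],[0,0,0],-0.6],[[0,0.055,0.0202],[0,0,0],-0.6]]' 30
python3 -m jog '[[[0,0.0122,-0.0021],[0,0,0],-0.6],[[0,0.0238,-0.0064],[0,0,0],-0.6],[[0,0.0345,-0.0125],[0,0,0],-0.6],[[0,0.044,-0.0205],[0,0,0],-0.6],[[0,0.044,-0.0205],[0,0,0],-0.6]]' 30
python3 -m jog '[[[0,0,0],[0,0,0],0.18],[[0,0,0],[0,0,0],0.18],[[0,0,0],[0,0,0],0.18],[[0,0,0.03],[0,0,0],0.18],[[0,0,0.07],[0,0,0],0.18]]' 30
python3 -c "
from h import *
st();shot('wrist','w5.png');shot('scene','s5.png')"
```

```text
time: 4.77
tool_pos: [510.4, 332.2, 130.7]
tcp_rot: [16.4, 89.9, 16.3]
ft_force: [0.7, -4.7, 5.6]
finger_gap: 23.0
time: 5.18
tool_pos: [510.6, 379.9, 110.2]
tcp_rot: [52.9, 89.6, 52.9]
ft_force: [0.3, 4.6, 9.2]
finger_gap: 23.3
time: 5.6
tool_pos: [506.3, 373.1, 173.3]
tcp_rot: [-149.8, 89.4, -149.9]
ft_force: [-0.5, 0.3, 0.2]
finger_gap: 50.0
t 5.6 tcp [506.3 373.1 173.3] x [-0.009 -0.005 -1.   ] zang -0.1 F [-0.5  0.3  0.2] gap 50.0 j6 31.8
```

View pics/w5.png

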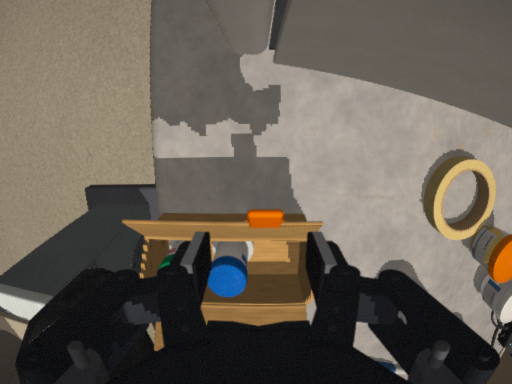

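View pics/s5.png

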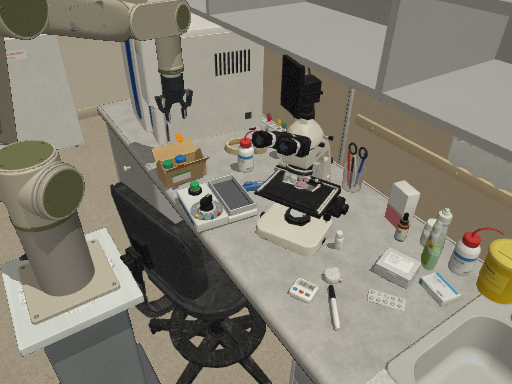

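Both flaps are open and two pots are seen, green and blue. I'll rotate the jaws to lie along y and look down.

```bash
python3 -m jog '[[[-0.005,-0.02,0.02],[0,0,0.12],0.5],[[-0.01,-0.04,0.04],[0,0,0.24],0.5],[[-0.015,-0.06,0.05],[0,0,0.36],0.5],[[-0.02,-0.08,0.05],[0,0,0.48],0.5],[[-0.03,-0.086,0.05],[0,0,0.6],0.5]]'
python3 -m jog '[[[0,0,0],[0,0,0.12],0.5],[[0,0,0],[0,0,0.24],0.5],[[0,0,0],[0,0,0.36],0.5],[[0,0,0],[0,0,0.48],0.5],[[0,0,0],[0,0,0.6],0.5]]'
python3 -m jog '[[[0,0,0],[0,0,0.12],0.5],[[0,0,0],[0,0,0.24],0.5],[[0,0,0],[0,0,0.372],0.5],[[0,0,0],[0,0,0.372],0.5]]'
python3 -c "
from h import *
st();shot('wrist','w6.png');shot('top','t6.png')"
```

```text
time: 6.12
tool_pos: [480.5, 286.9, 229.7]
tcp_rot: [-30.1, 89.9, 4.4]
ft_force: [-0.1, 0.4, -0.3]
finger_gap: 64.1
time: 6.53
tool_pos: [479.5, 288.9, 228.3]
tcp_rot: [60.4, 90.0, 129.3]
ft_force: [1.2, 0.5, -0.6]
finger_gap: 64.3
time: 6.87
tool_pos: [479.5, 288.9, 228.3]
tcp_rot: [62.5, 90.0, 152.7]
ft_force: [-0.4, 1.0, -0.1]
finger_gap: 64.2
t 6.87 tcp [479.5 288.9 228.3] x [-0.  0. -1.] zang 90.3 F [-0.4  1.  -0.1] gap 64.2 j6 -64.5
```

View pics/w6.png

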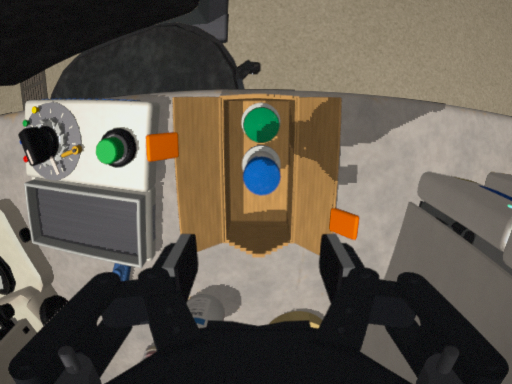

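Two pots: green cap at (262,123) and blue at (262,175); the third slot is empty. I'll measure the pots, tray and dial from this picture.

Run:
```python
from h import *
I=cv2.cvtColor(cv2.imread('pics/w6.png'),cv2.COLOR_BGR2RGB)
g=blobs(I,(55,110,60),(85,255,255),mn=10);b=blobs(I,(100,120,90),(125,255,255),mn=30);print(g,b)
for k,l,z in(("g",g,76),("b",b,80)):
  for q in l[:3]: 
    print(k,q[0],onz("wrist",*q[1],z).round(1))
print("red",blobs(I,(0,150,110),(4,255,255),(0,90,110,190)),blobs(I,(172,120,110),(180,255,255),(0,90,110,190)))
print("yel",blobs(I,(22,130,120),(35,255,255),(0,90,110,190)),"blue",blobs(I,(100,120,90),(125,255,255),(0,90,110,190),3))
z=cv2.resize(I[90:270,10:165],None,fx=4,fy=4,interpolation=cv2.INTER_CUBIC)[:600];cv2.imwrite('pics/w6z.png',z[:,:,::-1])
```

```text
[(962, [261.0, 124.4], [244, 107, 35, 35]), (520, [108.0, 149.6], [96, 137, 28, 27]), (26, [24.9, 122.7], [23, 120, 5, 6])] [(1037, [261.1, 176.2], [243, 159, 37, 36]), (127, [120.9, 270.8], [113, 264, 15, 17])]
g 962 [423.7 294.   76. ]
g 520 [443.7 131.8  76. ]
g 26 [402.9   9.8  76. ]
b 1037 [474.  293.9  80. ]
b 127 [587.6 126.   80. ]
red [(22, [25.0, 158.6], [23, 156, 5, 6])] []
yel [(30, [33.9, 109.6], [32, 106, 5, 8]), (8, [76.9, 150.4], [76, 148, 3, 5])] blue [(3, [20.3, 142.0], [20, 141, 2, 3])]
```

View pics/w6z.png

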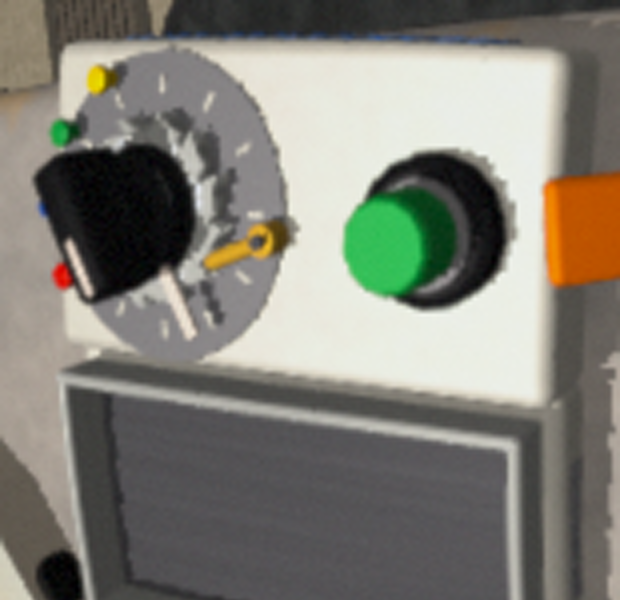

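```bash
python3 -m jog '[[[-0.0055,0.005,-0.03],[0,0,0],0.1],[[-0.0055,0.005,-0.06],[0,0,0],0.1],[[-0.0055,0.005,-0.09],[0,0,0],0.1],[[-0.0055,0.005,-0.11],[0,0,0],0.1],[[-0.0055,0.005,-0.115],[0,0,0],0.1]]' 35
python3 -c "
from h import *
st();shot('wrist','w7.png')"
```

```text
time: 7.38
tool_pos: [471.4, 292.6, 108.8]
tcp_rot: [116.0, 89.6, -154.3]
ft_force: [-0.5, 0.1, -1.1]
finger_gap: 47.1
t 7.38 tcp [471.4 292.6 108.8] x [-0.006 -0.003 -1.   ] zang 89.7 F [-0.5  0.1 -1.1] gap 47.1 j6 -63.2
```

View pics/w7.png

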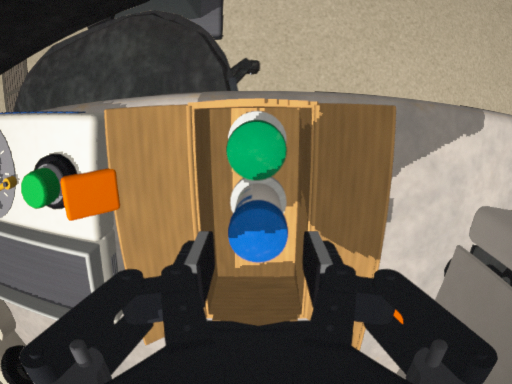

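Run:
```python
from h import *
I=shot('wrist','w7b.png')
for k,b,z in(("b",blobs(I,(100,120,90),(125,255,255),(200,180,320,290),mn=30),80),("g",blobs(I,(55,110,60),(85,255,255),(200,90,320,200),mn=10),76)):
  print(b[0],onz("wrist",*b[0][1],z).round(1))
st()
```

```text
(2788, [257.1, 230.0], [228, 199, 59, 61]) [474.3 294.8  80. ]
(2755, [255.6, 148.6], [226, 119, 60, 60]) [425.2 294.1  76. ]
t 7.48 tcp [473.2 293.4 112.3] x [-0.003 -0.001 -1.   ] zang 89.8 F [-0.5  0.1  0. ] gap 47.1 j6 -63.3
```

```bash
python3 -m jog '[[[0.001,0.001,-0.015],[0,0,0],0.1],[[0.001,0.001,-0.028],[0,0,0],0.1],[[0.001,0.001,-0.0395],[0,0,0],0.1],[[0.001,0.001,-0.0395],[0,0,0],0.1],[[0.001,0.001,-0.0395],[0,0,0],-0.5]]' 35
python3 -m jog '[[[0,0,0],[0,0,0],-0.5],[[0,0,0],[0,0,0],-0.5],[[0,0,0],[0,0,0],-0.5]]' 35
python3 -m jog '[[[0,0,0.03],[0,0,0],-0.5],[[0,0,0.06],[0,0,0],-0.5],[[0,0,0.09],[0,0,0],-0.5],[[0,0,0.12],[0,0,0],-0.5],[[0,0,0.13],[0,0,0],-0.5]]' 35
python3 -c "
from h import *
st();shot('wrist','w8.png')"
```

```text
time: 7.9
tool_pos: [474.7, 294.6, 73.6]
tcp_rot: [120.4, 89.9, -149.7]
ft_force: [-0.8, 0.3, 0.8]
finger_gap: 36.0
time: 8.15
tool_pos: [475.5, 295.1, 74.6]
tcp_rot: [-62.6, 90.0, 27.3]
ft_force: [-0.2, 0.7, -1.9]
finger_gap: 34.7
time: 8.57
tool_pos: [477.3, 296.0, 210.0]
tcp_rot: [-63.3, 89.5, 26.7]
ft_force: [1.5, 0.8, -0.3]
finger_gap: 34.5
t 8.57 tcp [477.3 296.  210. ] x [ 0.007  0.004 -1.   ] zang 90.0 F [ 1.5  0.8 -0.3] gap 34.5 j6 -63.4
```

View pics/w8.png

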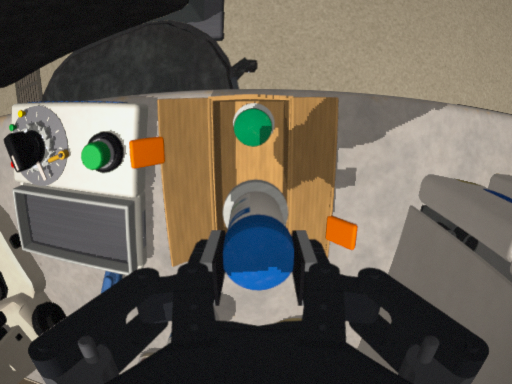

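```bash
python3 -m jog '[[[0,-0.04,0],[0,0,0],-0.5],[[0,-0.08,0],[0,0,0],-0.5],[[0,-0.12,0],[0,0,0],-0.5],[[0,-0.16,0],[0,0,0],-0.5],[[0,-0.2,0],[0,0,0],-0.5]]'
python3 -m jog '[[[0,-0.03,0],[0,0,0],-0.5],[[0,-0.045,0],[0,0,-0.05],-0.5],[[0,-0.045,0],[0,0,-0.1],-0.5],[[0,-0.045,0],[0,0,-0.1],-0.5]]'
python3 -c "
from h import *
st();shot('wrist','w9.png')"
```

```text
time: 9.03
tool_pos: [474.0, 93.3, 202.1]
tcp_rot: [97.2, 89.9, -172.9]
ft_force: [1.1, -0.4, -2.1]
finger_gap: 34.3
time: 9.37
tool_pos: [474.4, 48.7, 202.3]
tcp_rot: [95.6, 89.9, 179.6]
ft_force: [-0.5, -0.0, -2.4]
finger_gap: 34.9
t 9.37 tcp [474.4  48.7 202.3] x [-0.002  0.    -1.   ] zang 83.9 F [-0.5 -0.  -2.4] gap 34.9 j6 -84.2
```

View pics/w9.png

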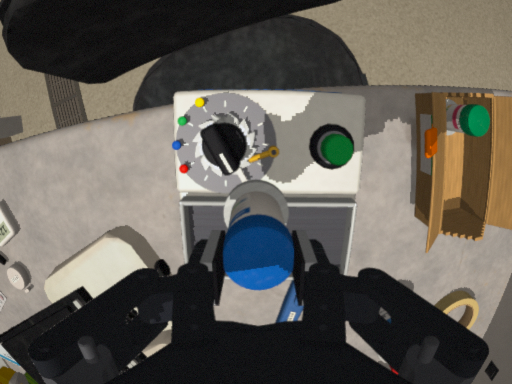

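A good view of the mixer: the four studs are left of the dial at (200,102), (182,121), (177,145) and (184,169, red), and the key is at (337,149).

Run:
```python
from h import *
I=cv2.cvtColor(cv2.imread('pics/w9.png'),cv2.COLOR_BGR2RGB)
z=cv2.resize(I[85:225,165:375],None,fx=3.8,fy=3.8,interpolation=cv2.INTER_CUBIC);cv2.imwrite('pics/w9z.png',z[:,:,::-1])
ro=(165,85,250,185)
P={}
for k,lo,hi in(("red",(0,150,110),(4,255,255)),("yel",(22,150,140),(35,255,255)),("grn",(55,110,60),(85,255,255)),("blu",(100,120,90),(125,255,255))):
  b=blobs(I,lo,hi,ro,3)[0]; P[k]=onz("wrist",*b[1],47)[:2]; print(k,b,P[k].round(1))
# circle fit radius 48.5
from scipy.optimize import least_squares
A=np.array(list(P.values())); s=least_squares(lambda c:np.hypot(*(A-c).T)-48.5,[432,17]);print("dial axis",s.x.round(1),s.fun.round(1))
s2=least_squares(lambda c:np.hypot(*(A-c[:2]).T)-c[2],[432,17,48]);print(s2.x.round(1))
for k,p in P.items(): print(k,np.degrees(np.arctan2(*(p-s.x)[::-1])).round(1))
b=blobs(I,(55,110,60),(85,255,255),(300,120,370,180))[0];print("key",b,onz("wrist",*b[1],76).round(1))
```

```text
red (56, [183.5, 168.3], [180, 164, 8, 9]) [454.1 -22.8]
yel (68, [199.1, 102.0], [195, 98, 9, 9]) [390.1   2.1]
grn (61, [182.0, 120.4], [178, 117, 9, 8]) [405.8 -17.3]
blu (64, [176.1, 144.7], [172, 141, 9, 9]) [429.2 -26.8]
dial axis [434.6  21.5] [-0.1  0.  -0.1  0.2]
[434.5  21.4  48.4]
red -66.2
yel -156.4
grn -126.5
blu -96.3
key (757, [337.1, 148.7], [321, 134, 32, 31]) [445.1 126.3  76. ]
```

View pics/w9z.png

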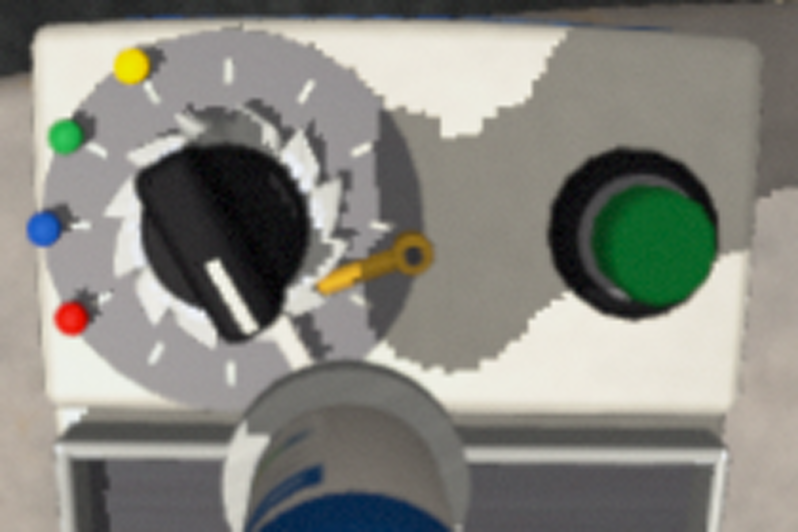

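Run:
```python
from h import *
f=lambda x,y:(165+x/3.8-.4,85+y/3.8-.4)
for k,x,y in[("FR",35,25),("FL",760,38),("midR",45,402),("midL",745,414)]:print(k,onz("wrist",*f(x,y),40).round(1))
for k,x,y in[("railFRo",57,440),("railFLo",725,448)]:
  for z in(40,46,52):print(k,z,onz("wrist",*f(x,y),z).round(1))
g=lambda x,y:(125+x/5-.4,165+y/5-.4)
for z in(20,26,32):
  c=[onz("top",*g(x,y),z)[:2] for x,y in[(395,68),(676,88),(662,220),(388,200)]]
  print(z,np.mean(c,0).round(1),[np.linalg.norm(c[i]-c[(i+1)%4]).round(1) for i in range(4)],np.round(c,0).tolist())
print("axis/ptr expected px",[np.round(proj("wrist",(434.6+44*np.cos(a),21.5+44*np.sin(a),47)),1)-np.array([165,85]) for a in np.radians([24,-6,54])])
```

```text
FR [374.7 -24.   40. ]
FL [396.2 169.2  40. ]
midR [478.1 -36.5  40. ]
midL [501.6 160.6  40. ]
railFRo 40 [489.5 -34.9  40. ]
railFRo 46 [487.8 -33.1  46. ]
railFRo 52 [486.  -31.2  52. ]
railFLo 40 [511.2 154.4  40. ]
railFLo 46 [509.  152.5  46. ]
railFLo 52 [506.9 150.6  52. ]
20 [543.7  51.9] [np.float64(182.4), np.float64(85.5), np.float64(176.8), np.float64(85.3)] [[595.0, 139.0], [578.0, -43.0], [493.0, -32.0], [509.0, 144.0]]
26 [543.4  51.4] [np.float64(181.5), np.float64(85.1), np.float64(175.9), np.float64(84.9)] [[594.0, 138.0], [577.0, -43.0], [493.0, -32.0], [509.0, 143.0]]
32 [543.1  51. ] [np.float64(180.6), np.float64(84.6), np.float64(175.0), np.float64(84.5)] [[594.0, 137.0], [577.0, -43.0], [493.0, -32.0], [509.0, 142.0]]
axis/ptr expected px [array([81.3, 96.8]), array([ 59.7, 102.4]), array([97.4, 81.1])]
```

```bash
python3 -m jog '[[[0.032,-0.016,0],[0,0,-0.01],-0.5],[[0.0645,-0.0325,-0.02],[0,0,-0.01],-0.5],[[0.0645,-0.0325,-0.05],[0,0,-0.01],-0.5],[[0.0645,-0.0325,-0.075],[0,0,-0.01],-0.5],[[0.0645,-0.0325,-0.075],[0,0,-0.01],-0.5]]'
python3 -c "
from h import *
st();shot('wrist','w10.png')"
```

```text
time: 9.83
tool_pos: [535.3, 18.2, 121.5]
tcp_rot: [92.0, 89.3, 175.8]
ft_force: [-1.7, -0.2, -3.7]
finger_gap: 34.6
t 9.83 tcp [535.3  18.2 121.5] x [-0.012  0.001 -1.   ] zang 83.8 F [-1.7 -0.2 -3.7] gap 34.6 j6 -87.3
```

View pics/w10.png

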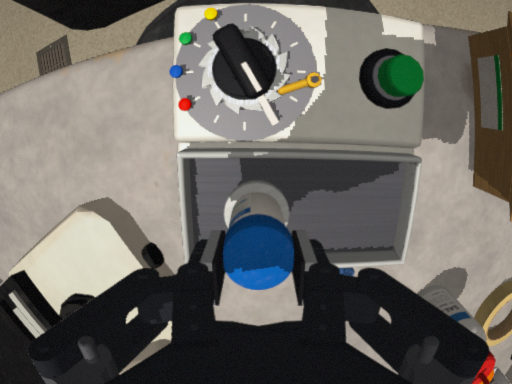

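The pot is held over the tray, with its foot at about (256,205), and the tray spans x 183–415. I'll lower it until contact.

```bash
python3 -m jog '[[[0,0,-0.01],[0,0,0],-0.5],[[0,0,-0.016],[0,0,0],-0.5],[[0,0,-0.022],[0,0,0],-0.5],[[0,0,-0.022],[0,0,0],-0.5]]'
python3 -m jog '[[[0,0,-0.003],[0,0,0],-0.5],[[0,0,-0.006],[0,0,0],-0.5],[[0,0,-0.006],[0,0,0],-0.5]]'
python3 -m jog '[[[0,0,-0.003],[0,0,0],-0.5],[[0,0,-0.003],[0,0,0],-0.5]]'
python3 -c "
from h import *
st();shot('wrist','w11.png')"
```

```text
time: 10.22
tool_pos: [539.5, 17.7, 106.7]
tcp_rot: [-99.0, 90.0, -15.3]
ft_force: [-0.6, -0.4, -2.0]
finger_gap: 34.5
time: 10.47
tool_pos: [539.6, 17.4, 100.9]
tcp_rot: [-103.8, 90.0, -20.1]
ft_force: [-0.1, -0.1, -2.7]
finger_gap: 34.7
time: 10.63
tool_pos: [541.2, 17.1, 99.7]
tcp_rot: [-92.7, 89.8, -9.0]
ft_force: [-0.8, -1.2, 5.8]
finger_gap: 34.7
t 10.63 tcp [541.2  17.1  99.7] x [ 0.004 -0.001 -1.   ] zang 83.6 F [-0.8 -1.2  5.8] gap 34.7 j6 -87.2
```

View pics/w11.png

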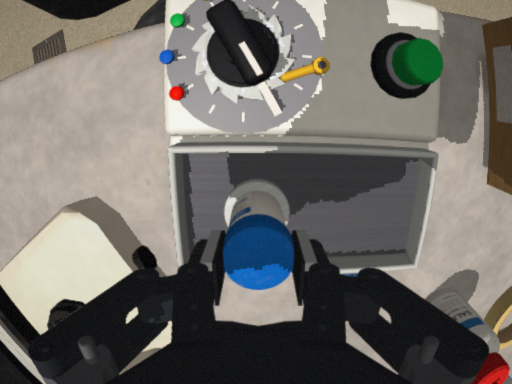

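Contact at TCP z of about 100. Releasing and backing up.

```bash
python3 -m jog '[[[0,0,0],[0,0,0],0.15],[[0,0,0],[0,0,0],0.15],[[0,0,0],[0,0,0],0.15],[[0,0,0.02],[0,0,0],0.15],[[0,0,0.05],[0,0,0],0.15]]'
python3 -m jog '[[[0,0.02,0.03],[0,0,0],0.15],[[-0.02,0.05,0.06],[0,0,0],0.15],[[-0.04,0.09,0.08],[0,0,0],0.15],[[-0.06,0.13,0.08],[0,0,0],0.15],[[-0.08,0.17,0.08],[0,0,0],0.15]]'
python3 -m jog '[[[-0.015,0.04,0],[0,0,0.05],0.15],[[-0.03,0.08,0],[0,0,0.1],0.15],[[-0.035,0.105,0],[0,0,0.1],0.15],[[-0.035,0.105,0],[0,0,0.1],0.15]]'
python3 -c "
from h import *
st();I=shot('wrist','w12.png')
print(blobs(I,(55,110,60),(85,255,255),(150,50,400,300),mn=100))
b=blobs(I,(55,110,60),(85,255,255),(150,50,400,300),mn=100)[0];print(onz('wrist',*b[1],76))"
```

```text
time: 11.1
tool_pos: [536.7, 17.6, 144.6]
tcp_rot: [92.6, 89.6, 176.2]
ft_force: [0.9, 0.7, 0.2]
finger_gap: 48.8
time: 11.52
tool_pos: [467.7, 173.1, 230.0]
tcp_rot: [-68.1, 89.8, 15.5]
ft_force: [-0.5, 0.7, -0.1]
finger_gap: 49.5
time: 11.85
tool_pos: [430.4, 281.4, 227.6]
tcp_rot: [12.2, 89.9, 101.9]
ft_force: [0.4, 0.5, -0.3]
finger_gap: 49.2
t 11.85 tcp [430.4 281.4 227.6] x [-0.     0.002 -1.   ] zang 89.7 F [ 0.4  0.5 -0.3] gap 49.2 j6 -62.3
[(941, [267.7, 172.9], [251, 156, 34, 35])]
[423.08100877 290.74786336  76.        ]
```

View pics/w12.png

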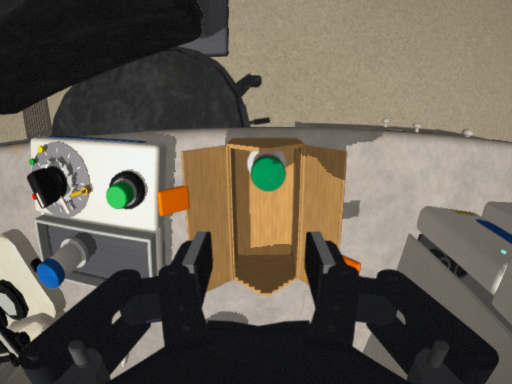

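```bash
python3 -m jog '[[[-0.006,0.011,-0.03],[0,0,0],0.12],[[-0.006,0.011,-0.06],[0,0,0],0.12],[[-0.006,0.011,-0.09],[0,0,0],0.12],[[-0.006,0.011,-0.115],[0,0,0],0.12],[[-0.006,0.011,-0.115],[0,0,0],0.12]]' 35
python3 -c "
from h import *
st();I=shot('wrist','w13.png')
b=blobs(I,(55,110,60),(85,255,255),(150,50,400,300),mn=100)[0];print(b,onz('wrist',*b[1],76))
I=shot('wrist','w13b.png');st()
b=blobs(I,(55,110,60),(85,255,255),(150,50,400,300),mn=100)[0];print(b,onz('wrist',*b[1],76))"
```

```text
time: 12.32
tool_pos: [423.1, 284.8, 106.4]
tcp_rot: [121.1, 89.4, -149.5]
ft_force: [-0.9, -1.0, -0.9]
finger_gap: 47.7
t 12.32 tcp [423.1 284.8 106.4] x [-0.009 -0.005 -1.   ] zang 89.3 F [-0.9 -1.  -0.9] gap 47.7 j6 -61.1
(2473, [268.8, 227.2], [242, 200, 55, 55]) [424.27104529 294.14718846  76.        ]
t 12.42 tcp [426.1 286.7 112.1] x [-0.002 -0.001 -1.   ] zang 89.3 F [0.2 0.7 0.1] gap 47.7 j6 -61.1
(2430, [267.3, 223.1], [240, 196, 55, 55]) [424.36397433 294.37916899  76.        ]
```

View pics/w13.png

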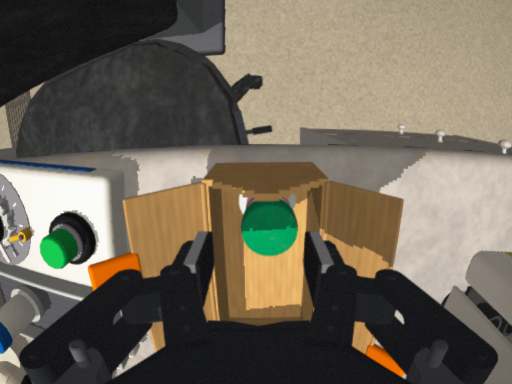

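```bash
python3 -m jog '[[[-0.001,0.006,0],[0,0,0],0.12],[[-0.001,0.006,0],[0,0,0],0.12],[[-0.001,0.006,0],[0,0,0],0.12]]' 35
python3 -c "
from h import *
st();I=shot('wrist','w14.png')
b=blobs(I,(55,110,60),(85,255,255),(150,50,400,300),mn=100)[0];print(b,onz('wrist',*b[1],76));st()"
```

```text
time: 12.67
tool_pos: [426.8, 294.7, 114.9]
tcp_rot: [-60.0, 89.8, 29.4]
ft_force: [-0.7, -0.3, -0.3]
finger_gap: 47.9
t 12.67 tcp [426.8 294.7 114.9] x [ 0.003  0.002 -1.   ] zang 89.4 F [-0.7 -0.3 -0.3] gap 47.9 j6 -60.4
(2356, [252.8, 216.0], [226, 189, 54, 55]) [421.0890881 293.369759   76.       ]
t 12.72 tcp [426.6 294.5 114.5] x [ 0.003  0.001 -1.   ] zang 89.4 F [ 0.7 -0.8  0.2] gap 47.8 j6 -60.4
```

```bash
python3 -m jog '[[[-0.0025,-0.0005,-0.015],[0,0,0],0.12],[[-0.0025,-0.0005,-0.03],[0,0,0],0.12],[[-0.0025,-0.0005,-0.042],[0,0,0],0.12],[[-0.0025,-0.0005,-0.042],[0,0,0],0.12],[[-0.0025,-0.0005,-0.042],[0,0,0],-0.5]]' 35
python3 -m jog '[[[0,0,0],[0,0,0],-0.5],[[0,0,0],[0,0,0],-0.5],[[0,0,0],[0,0,0],-0.5]]' 35
python3 -m jog '[[[0,0,0.03],[0,0,0],-0.5],[[0,0,0.06],[0,0,0],-0.5],[[0,0,0.09],[0,0,0],-0.5],[[0,0,0.12],[0,0,0],-0.5],[[0,0,0.13],[0,0,0],-0.5]]' 35
python3 -c "
from h import *
st();shot('wrist','w15.png')"
```

```text
time: 13.13
tool_pos: [422.6, 293.0, 70.3]
tcp_rot: [123.1, 89.9, -147.5]
ft_force: [-0.9, -1.8, 1.0]
finger_gap: 37.2
time: 13.38
tool_pos: [423.4, 293.6, 71.3]
tcp_rot: [-58.9, 89.9, 30.5]
ft_force: [0.3, -0.3, -2.7]
finger_gap: 32.8
time: 13.8
tool_pos: [425.1, 294.5, 206.4]
tcp_rot: [-60.4, 89.6, 29.0]
ft_force: [1.2, 0.2, -1.0]
finger_gap: 32.8
t 13.8 tcp [425.1 294.5 206.4] x [ 0.007  0.004 -1.   ] zang 89.4 F [ 1.2  0.2 -1. ] gap 32.8 j6 -60.3
```

View pics/w15.png

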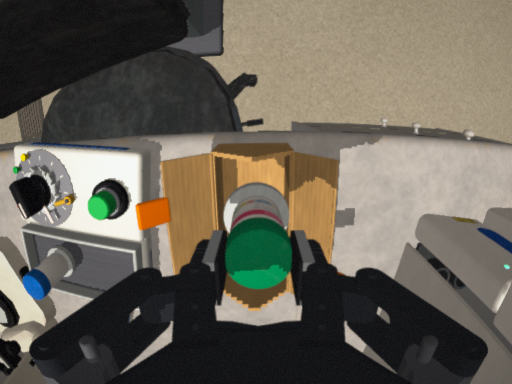

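Green is held. Taking it to the tray at (547,92).

```bash
python3 -m jog '[[[0.02,-0.035,0],[0,0,-0.02],-0.5],[[0.04,-0.07,0],[0,0,-0.04],-0.5],[[0.06,-0.105,0],[0,0,-0.06],-0.5],[[0.08,-0.14,0],[0,0,-0.08],-0.5],[[0.1,-0.17,0],[0,0,-0.1],-0.5]]'
python3 -m jog '[[[0.0225,-0.033,0],[0,0,0],-0.5],[[0.0225,-0.033,-0.03],[0,0,0],-0.5],[[0.0225,-0.033,-0.06],[0,0,0],-0.5],[[0.0225,-0.033,-0.08],[0,0,0],-0.5],[[0.0225,-0.033,-0.08],[0,0,0],-0.5]]'
python3 -c "
from h import *
st();shot('wrist','w16.png')"
```

```text
time: 14.27
tool_pos: [522.8, 121.0, 198.7]
tcp_rot: [113.1, 89.9, -163.3]
ft_force: [0.8, -0.9, -1.5]
finger_gap: 32.6
time: 14.68
tool_pos: [540.7, 89.5, 113.0]
tcp_rot: [100.4, 89.3, -176.0]
ft_force: [-1.3, -0.9, -3.5]
finger_gap: 32.6
t 14.68 tcp [540.7  89.5 113. ] x [-0.012 -0.001 -1.   ] zang 83.6 F [-1.3 -0.9 -3.5] gap 32.6 j6 -79.6
```

View pics/w16.png

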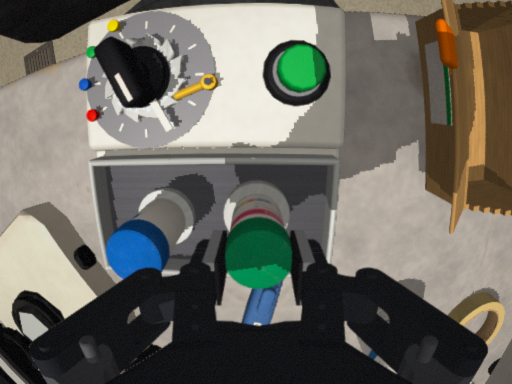

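```bash
python3 -m jog '[[[-0.002,0,-0.006],[0,0,0],-0.5],[[-0.002,0,-0.012],[0,0,0],-0.5],[[-0.002,0,-0.016],[0,0,0],-0.5],[[-0.002,0,-0.016],[0,0,0],-0.5]]'
python3 -m jog '[[[0,0,-0.003],[0,0,0],-0.5],[[0,0,-0.005],[0,0,0],-0.5],[[0,0,-0.005],[0,0,0],-0.5]]'
```

```text
time: 15.07
tool_pos: [543.5, 90.5, 104.5]
tcp_rot: [-80.6, 90.0, 3.1]
ft_force: [-0.2, 0.0, -2.3]
finger_gap: 32.6
time: 15.32
tool_pos: [543.4, 90.4, 99.5]
tcp_rot: [-124.2, 90.0, -40.6]
ft_force: [0.6, -0.2, -1.6]
finger_gap: 33.1
```

```bash
python3 -m jog '[[[0,0,-0.003],[0,0,0],-0.5],[[0,0,-0.003],[0,0,0],-0.5]]'
python3 -m jog '[[[0,0,-0.001],[0,0,0],-0.5],[[0,0,-0.001],[0,0,0],-0.5]]'
```

```text
time: 15.48
tool_pos: [543.9, 90.3, 96.8]
tcp_rot: [-83.8, 89.9, -0.2]
ft_force: [0.8, 0.5, -1.8]
finger_gap: 33.0
time: 15.65
tool_pos: [544.3, 90.2, 96.7]
tcp_rot: [-87.0, 89.9, -3.3]
ft_force: [-0.8, -1.7, 4.6]
finger_gap: 32.9
```

```bash
python3 -m jog '[[[0,0,0],[0,0,0],0.12],[[0,0,0],[0,0,0],0.12],[[0,0,0],[0,0,0],0.12],[[0,0,0.02],[0,0,0],0.12],[[0,0,0.05],[0,0,0],0.12]]'
python3 -m jog '[[[-0.0,0,0.04],[0,0,0],0.12],[[-0.02,-0.02,0.07],[0,0,0],0.12],[[-0.05,-0.04,0.08],[0,0,0],0.12],[[-0.08,-0.06,0.08],[0,0,0.1],0.12],[[-0.109,-0.069,0.08],[0,0,0.2],0.12]]'
python3 -m jog '[[[0,0,0],[0,0,0.12],0.12],[[0,0,0],[0,0,0.24],0.12],[[0,0,0],[0,0,0.33],0.12],[[0,0,0],[0,0,0.33],0.12]]'
python3 -c "
from h import *
st();shot('wrist','w17.png')"
```

```text
time: 16.07
tool_pos: [540.5, 90.1, 142.1]
tcp_rot: [100.2, 89.6, -176.2]
ft_force: [0.0, -0.4, -0.7]
finger_gap: 47.5
time: 16.48
tool_pos: [433.9, 19.8, 226.7]
tcp_rot: [-118.7, 89.9, -23.4]
ft_force: [-0.3, 0.3, 0.2]
finger_gap: 47.6
time: 16.82
tool_pos: [434.3, 21.2, 225.7]
tcp_rot: [-109.6, 90.0, 4.7]
ft_force: [-0.1, 0.0, 0.2]
finger_gap: 47.7
t 16.82 tcp [434.3  21.2 225.7] x [ 0.  0. -1.] zang 114.2 F [-0.1  0.   0.2] gap 47.7 j6 -118.2
```

View pics/w17.png

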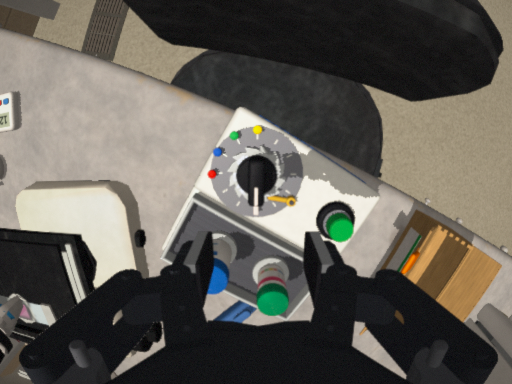

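Both pots stand in the tray. The knob is at (257,178) with its pointer at (256,208).

Run:
```python
from h import *
from scipy.optimize import least_squares
I=cv2.cvtColor(cv2.imread('pics/w17.png'),cv2.COLOR_BGR2RGB)
z=cv2.resize(I[115:235,190:330],None,fx=5,fy=5,interpolation=cv2.INTER_CUBIC);cv2.imwrite('pics/w17z.png',z[:,:,::-1])
ro=(195,115,275,190);P={}
for k,lo,hi in(("red",(0,150,110),(4,255,255)),("yel",(22,150,140),(35,255,255)),("grn",(55,110,60),(85,255,255)),("blu",(100,120,90),(125,255,255))):
  b=blobs(I,lo,hi,ro,3)[0]; P[k]=onz("wrist",*b[1],47)[:2]
A=np.array(list(P.values())); s=least_squares(lambda c:np.hypot(*(A-c).T)-48.5,[432,17]);c=s.x;print("axis",c.round(1),s.fun.round(1))
for k,p in P.items(): print(k,np.degrees(np.arctan2(*(p-c)[::-1])).round(1))
f=lambda x,y:(190+x/5-.4,115+y/5-.4)
for a in (54,24,-6,-36,-66): print(a,np.round((np.array(proj("wrist",(c[0]+44*np.cos(np.radians(a)),c[1]+44*np.sin(np.radians(a)),46)))+.4-[190,115])*5))
print("axis top",np.round((np.array(proj("wrist",(*c,85)))+.4-[190,115])*5))
for k,u,v in((" green",272,300),("blue",217,277)):print(k,onz("wrist",u,v,104).round(1))
```

```text
axis [434.7  21.4] [-0.  -0.  -0.   0.1]
red -67.3
yel -157.4
grn -127.2
blu -97.3
54 [431. 464.]
24 [333. 489.]
-6 [235. 464.]
-36 [161. 396.]
-66 [131. 299.]
axis top [331. 343.]
 green [539.5  86.3 104. ]
blue [536.  23. 104.]
```

View pics/w17z.png

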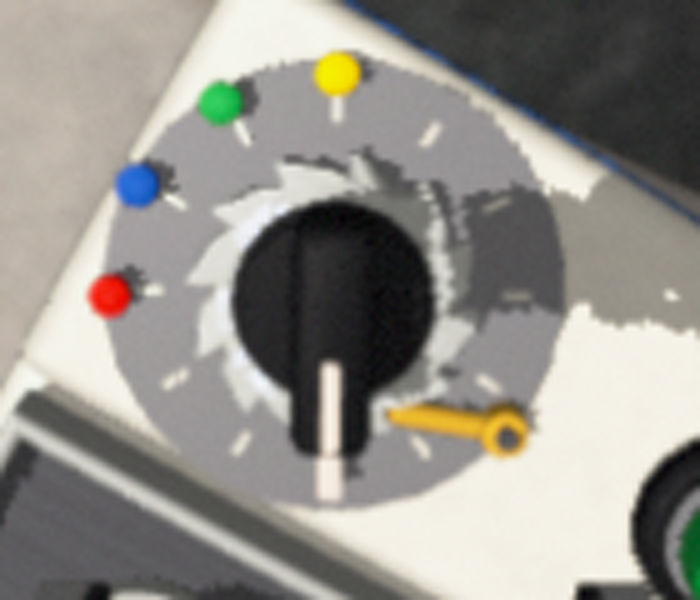

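```bash
python3 -m jog '[[[0,0,-0.035],[0,0,0],0],[[0,0,-0.07],[0,0,0],0],[[0,0,-0.105],[0,0,0],0],[[0,0,-0.135],[0,0,0],0],[[0,0,-0.153],[0,0,0],0]]' 40
python3 -m jog '[[[0,0,0],[0,0,0],0],[[0,0,0],[0,0,0],0],[[0,0,0],[0,0,0],-0.75],[[0,0,0],[0,0,0],-0.75],[[0,0,0],[0,0,0],-0.75]]' 40
python3 -m jog '[[[0,0,0],[0,0,0],-0.75]]' 40
python3 -c "
from h import *
st();shot('wrist','w18.png')"
```

```text
time: 17.28
tool_pos: [432.1, 21.6, 68.7]
tcp_rot: [61.8, 89.7, 175.6]
ft_force: [0.1, -0.1, 0.8]
finger_gap: 42.5
time: 17.7
tool_pos: [436.8, 20.3, 75.0]
tcp_rot: [-136.6, 89.7, -22.7]
ft_force: [3.0, -4.3, 3.1]
finger_gap: 15.4
time: 17.78
tool_pos: [436.7, 20.3, 75.0]
tcp_rot: [-134.8, 89.7, -20.8]
ft_force: [2.3, -5.2, 1.0]
finger_gap: 15.1
t 17.78 tcp [436.7  20.3  75. ] x [ 0.005 -0.002 -1.   ] zang 114.0 F [ 2.3 -5.2  1. ] gap 15.1 j6 -117.9
```

View pics/w18.png

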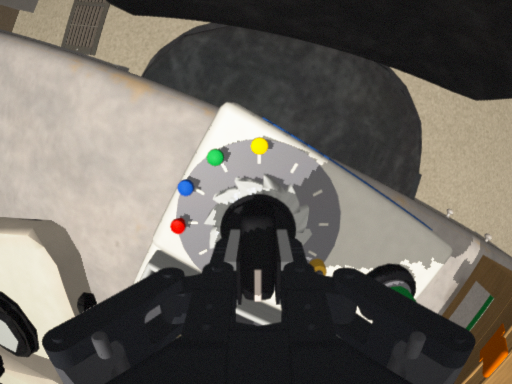

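```bash
for i in 1; do python3 -m jog '[[[0,0,0],[0,0,-0.1],-0.75],[[0,0,0],[0,0,-0.2],-0.75],[[0,0,0],[0,0,-0.3],-0.75],[[0,0,0],[0,0,-0.4],-0.75],[[0,0,0],[0,0,-0.5],-0.75]]' 40; done
python3 -m jog '[[[0,0,0],[0,0,-0.1],-0.75],[[0,0,0],[0,0,-0.2],-0.75],[[0,0,0],[0,0,-0.3],-0.75],[[0,0,0],[0,0,-0.4],-0.75],[[0,0,0],[0,0,-0.5],-0.75]]' 40
python3 -m jog '[[[0,0,0],[0,0,-0.1],-0.75],[[0,0,0],[0,0,-0.2],-0.75],[[0,0,0],[0,0,-0.3],-0.75],[[0,0,0],[0,0,-0.4],-0.75],[[0,0,0],[0,0,-0.5],-0.75]]' 40
python3 -m jog '[[[0,0,0],[0,0,-0.02],-0.75],[[0,0,0],[0,0,-0.02],-0.75],[[0,0,0],[0,0,-0.02],-0.75]]' 40
python3 -c "
from h import *
st();shot('wrist','w19.png');print(r.sense()['wrist_torque'])"
```

```text
time: 18.25
tool_pos: [437.0, 19.5, 75.0]
tcp_rot: [-116.2, 89.6, -31.1]
ft_force: [3.2, -10.9, -0.2]
finger_gap: 15.2
time: 18.67
tool_pos: [436.8, 18.7, 75.0]
tcp_rot: [-100.4, 89.6, -43.9]
ft_force: [1.3, -15.6, 0.8]
finger_gap: 15.2
time: 19.08
tool_pos: [436.2, 18.1, 75.0]
tcp_rot: [-86.9, 89.6, -59.2]
ft_force: [-3.2, -17.6, 4.6]
finger_gap: 15.4
time: 19.33
tool_pos: [436.2, 18.0, 75.0]
tcp_rot: [-86.5, 89.6, -59.7]
ft_force: [-2.8, -17.6, 4.3]
finger_gap: 15.2
t 19.33 tcp [436.2  18.   75. ] x [ 0.004 -0.006 -1.   ] zang 26.9 F [ -2.8 -17.6   4.3] gap 15.2 j6 -30.8
[-2.94987248  0.39777238  0.07019085]
```

View pics/w19.png

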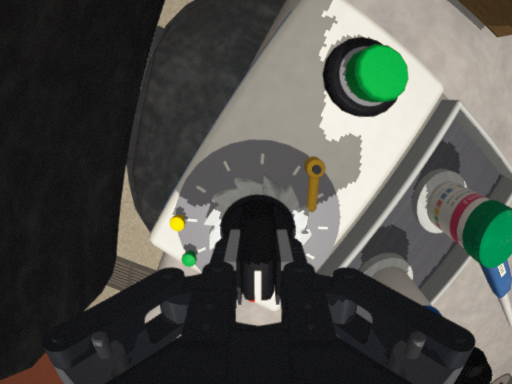

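```bash
python3 -m jog '[[[0,-0.002,0],[0,0,-0.03],-0.75],[[0,-0.002,0],[0,0,-0.055],-0.75],[[0,-0.002,0],[0,0,-0.055],-0.75]]' 40
python3 -c "
from h import *
st();print(r.sense()['wrist_torque'])"
python3 -m jog '[[[0,0,0],[0,0,-0.02],-0.75],[[0,0,0],[0,0,-0.02],-0.75],[[0,0,0],[0,0,-0.02],-0.75]]' 40
python3 -c "
from h import *
st();shot('wrist','w20.png');print(r.sense()['wrist_torque'])
for n in ('w19','w20'):
  I=cv2.imread('pics/'+n+'.png');cv2.imwrite('pics/'+n+'z.png',cv2.resize(I[130:260,170:370],None,fx=3,fy=3,interpolation=cv2.INTER_CUBIC))
"
```

```text
time: 19.63
tool_pos: [436.1, 17.7, 75.0]
tcp_rot: [-63.3, 89.7, -39.7]
ft_force: [-3.0, -8.2, 4.7]
finger_gap: 15.2
t 19.63 tcp [436.1  17.7  75. ] x [ 0.003 -0.003 -1.   ] zang 23.6 F [-3.  -8.2  4.7] gap 15.2 j6 -27.9
[-1.31036796  0.35035056 -0.16023073]
time: 19.88
tool_pos: [436.0, 17.7, 75.0]
tcp_rot: [-64.7, 89.7, -42.1]
ft_force: [-2.2, -9.1, 5.5]
finger_gap: 15.4
t 19.88 tcp [436.   17.7  75. ] x [ 0.003 -0.003 -1.   ] zang 22.6 F [-2.2 -9.1  5.5] gap 15.4 j6 -26.8
[-1.32584249  0.40839505  0.09583026]
```

View pics/w19z.png

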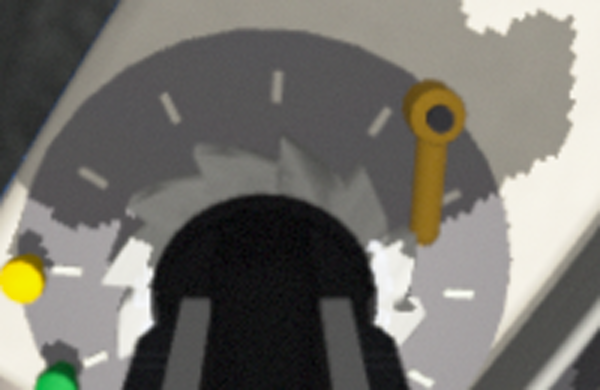

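View pics/w20z.png

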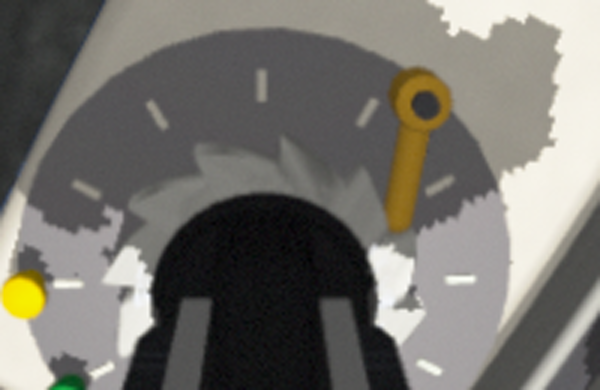

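Compared with the earlier picture, the pawl has swung in about 8° relative to the scale, so it has dropped at the third click. Releasing and checking.

```bash
python3 -m jog '[[[0,0,0],[0,0,0],-0.1],[[0,0,0],[0,0,0],-0.1],[[0,0,0],[0,0,0],-0.1],[[0,0,0.03],[0,0,0],-0.1],[[0,0,0.065],[0,0,0],-0.1]]'
python3 -m jog '[[[0,0,0.04],[0,0,0.12],0],[[0,0,0.07],[0,0,0.24],0],[[0,0,0.085],[0,0,0.36],0],[[0,0,0.085],[0,0,0.48],0],[[0,0,0.085],[0,0,0.6],0]]'
python3 -m jog '[[[0,0,0],[0,0,0.12],0],[[0,0,0],[0,0,0.24],0],[[0,0,0],[0,0,0.36],0],[[0,0,0],[0,0,0.46],0],[[0,0,0],[0,0,0.46],0]]'
python3 -c "
from h import *
st();I=shot('wrist','w21.png');cv2.imwrite('pics/w21z.png',cv2.resize(I[90:310,150:400],None,fx=2.7,fy=2.7,interpolation=cv2.INTER_CUBIC)[:,:,::-1])
"
```

```text
time: 20.35
tool_pos: [431.9, 19.7, 135.8]
tcp_rot: [150.2, 89.6, 172.9]
ft_force: [1.2, -0.5, -0.8]
finger_gap: 38.4
time: 20.77
tool_pos: [435.7, 19.5, 225.0]
tcp_rot: [-57.2, 89.8, 0.2]
ft_force: [-0.4, 0.3, -0.7]
finger_gap: 42.6
time: 21.18
tool_pos: [434.6, 19.5, 222.9]
tcp_rot: [-57.6, 90.0, 26.0]
ft_force: [0.6, -0.2, 0.1]
finger_gap: 42.6
t 21.18 tcp [434.6  19.5 222.9] x [ 0.001  0.    -1.   ] zang 83.6 F [ 0.6 -0.2  0.1] gap 42.6 j6 -87.8
```

View pics/w21z.png

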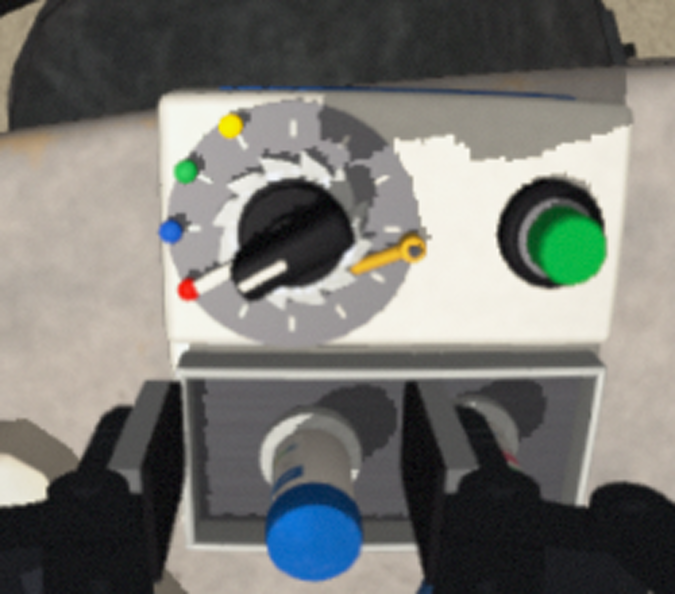

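The pointer tip sits at the red stud, and the pawl is at its original dropped angle of about 20°. Next I'll check the pot positions and go to the key with closed fingers.

```bash
python3 -m jog '[[[0.003,0.035,0],[0,0,0],-1],[[0.006,0.07,0],[0,0,0],-1],[[0.011,0.1065,0],[0,0,0],-1],[[0.011,0.1065,-0.03],[0,0,0],-1],[[0.011,0.1065,-0.05],[0,0,0],-1]]'
python3 -c "
from h import *
st();I=shot('wrist','w22.png');
b=blobs(I,(55,110,60),(85,255,255),(150,20,400,384),mn=100);print(b);print([onz('wrist',*q[1],76).round(1) for q in b])
"
```

```text
time: 21.65
tool_pos: [445.9, 128.1, 172.3]
tcp_rot: [-61.2, 89.9, 22.1]
ft_force: [-1.6, -0.8, -1.3]
finger_gap: -0.1
t 21.65 tcp [445.9 128.1 172.3] x [ 0.002  0.001 -1.   ] zang 83.3 F [-1.6 -0.8 -1.3] gap -0.1 j6 -73.7
[(994, [255.2, 195.5], [238, 177, 35, 37])]
[array([439.2, 126.7,  76. ])]
```

View pics/w22.png

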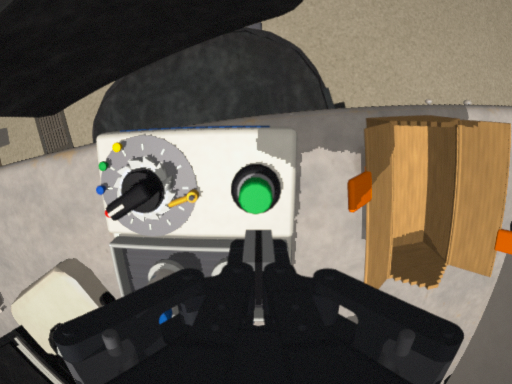

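```bash
python3 -m jog '[[[-0.001,-0.0015,-0.03],[0,0,0],-1],[[-0.001,-0.0015,-0.06],[0,0,0],-1],[[-0.001,-0.0015,-0.075],[0,0,0],-1],[[-0.001,-0.0015,-0.08],[0,0,0],-1],[[-0.001,-0.0015,-0.08],[0,0,0],-1]]'
python3 -c "
from h import *
st();shot('wrist','w23.png');I=shot('scene','s23.png');cv2.imwrite('pics/s23z.png',cv2.resize(I[130:240,140:270],None,fx=5,fy=5,interpolation=cv2.INTER_CUBIC)[:,:,::-1])
"
```

```text
time: 22.12
tool_pos: [443.5, 124.0, 91.7]
tcp_rot: [105.0, 89.8, -171.8]
ft_force: [-0.2, -0.4, 0.1]
finger_gap: -0.2
t 22.12 tcp [443.5 124.   91.7] x [-0.003 -0.    -1.   ] zang 83.2 F [-0.2 -0.4  0.1] gap -0.2 j6 -74.0
```

View pics/w23.png

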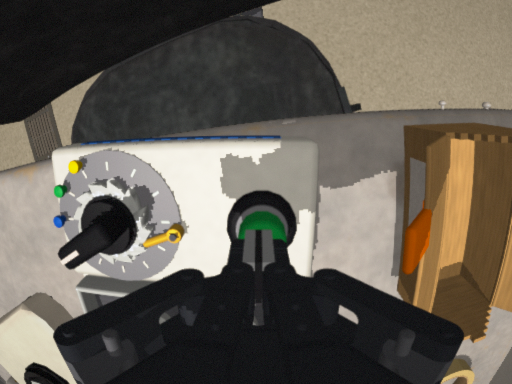

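View pics/s23z.png

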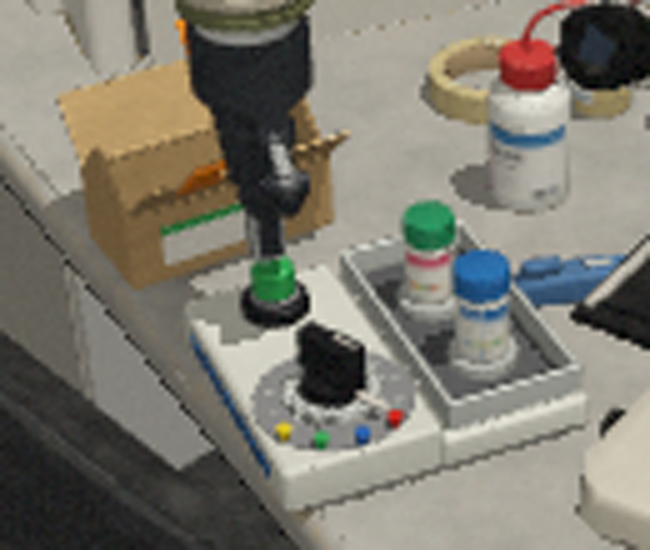

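Both pots are upright in the tray and the flaps are open. Now I press slowly to the first click.

```bash
python3 -m jog '[[[0.001,0.001,-0.004],[0,0,0],-1],[[0.001,0.001,-0.008],[0,0,0],-1],[[0.001,0.001,-0.01],[0,0,0],-1]]'
python3 -m jog '[[[0,0,-0.002],[0,0,0],-1],[[0,0,-0.002],[0,0,0],-1]]'
python3 -m jog '[[[0,0,-0.002],[0,0,0],-1],[[0,0,-0.002],[0,0,0],-1]]'
```

```text
time: 22.47
tool_pos: [446.1, 125.5, 83.1]
tcp_rot: [-72.9, 89.9, 10.5]
ft_force: [-0.4, 0.5, 0.2]
finger_gap: 0.0
time: 22.63
tool_pos: [445.7, 125.4, 80.6]
tcp_rot: [-70.8, 90.0, 12.5]
ft_force: [0.4, -0.0, 1.4]
finger_gap: 0.2
time: 22.8
tool_pos: [445.5, 125.3, 78.5]
tcp_rot: [-70.5, 90.0, 12.9]
ft_force: [1.0, -0.2, 2.3]
finger_gap: 0.4
```

```bash
python3 -m jog '[[[0,0,-0.0015],[0,0,0],-1],[[0,0,-0.0015],[0,0,0],-1]]'
python3 -m jog '[[[0,0,-0.0015],[0,0,0],-1],[[0,0,-0.0015],[0,0,0],-1]]'
python3 -m jog '[[[0,0,-0.001],[0,0,0],-1],[[0,0,-0.001],[0,0,0],-1]]'
```

```text
time: 22.97
tool_pos: [445.5, 125.3, 76.9]
tcp_rot: [-72.1, 90.0, 11.2]
ft_force: [0.6, -0.7, 1.5]
finger_gap: 0.1
time: 23.13
tool_pos: [445.6, 125.3, 75.8]
tcp_rot: [-72.1, 90.0, 11.3]
ft_force: [-1.7, -0.5, 8.4]
finger_gap: 0.0
time: 23.3
tool_pos: [445.6, 125.3, 75.0]
tcp_rot: [-79.7, 90.0, 3.6]
ft_force: [-2.2, -0.5, 7.9]
finger_gap: -0.2
```

The first stage bottomed at z of about 75.8 with 8 N. I'll ease back a touch and hold.

```bash
python3 -m jog '[[[0,0,0.0008],[0,0,0],-1],[[0,0,0.0008],[0,0,0],-1],[[0,0,0.0008],[0,0,0],-1]]'
python3 -c "
from h import *
st()"
```

```text
time: 23.55
tool_pos: [445.6, 125.3, 75.9]
tcp_rot: [-83.7, 90.0, -0.4]
ft_force: [-2.8, -0.1, 6.8]
finger_gap: 0.0
t 23.55 tcp [445.6 125.3  75.9] x [ 0. -0. -1.] zang 83.4 F [-2.8 -0.1  6.8] gap 0.0 j6 -74.0
```

```bash
for i in 1; do python3 -m jog '[[[0,0,0],[0,0,0],-1],[[0,0,0],[0,0,0],-1],[[0,0,0],[0,0,0],-1],[[0,0,0],[0,0,0],-1],[[0,0,0],[0,0,0],-1]]'; done
python3 -m jog '[[[0,0,0],[0,0,0],-1],[[0,0,0],[0,0,0],-1],[[0,0,0],[0,0,0],-1],[[0,0,0],[0,0,0],-1],[[0,0,0],[0,0,0],-1]]'
python3 -c "
from h import *
shot('wrist','w24.png')
for n in ('scene',):
  I=shot(n,'s24.png');cv2.imwrite('pics/s24z.png',cv2.resize(I[130:240,140:270],None,fx=5,fy=5,interpolation=cv2.INTER_CUBIC)[:,:,::-1])"
```

```text
time: 23.97
tool_pos: [445.6, 125.3, 75.9]
tcp_rot: [-81.7, 90.0, 1.6]
ft_force: [-2.5, -0.6, 6.5]
finger_gap: -0.4
time: 24.38
tool_pos: [445.6, 125.3, 75.9]
tcp_rot: [-79.5, 90.0, 3.9]
ft_force: [-2.6, -0.6, 7.7]
finger_gap: 0.0
```

View pics/s24z.png

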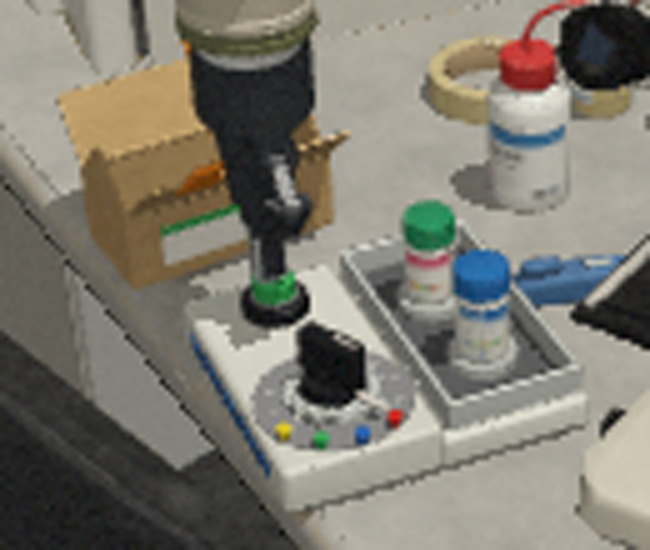

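View pics/w24.png

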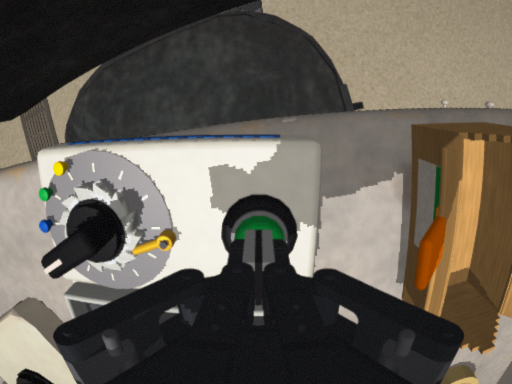

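Held at the first click for about a second, with pots and pointer unchanged. Now pressing home.

```bash
python3 -m jog '[[[0,0,-0.003],[0,0,0],-1],[[0,0,-0.005],[0,0,0],-1],[[0,0,-0.007],[0,0,0],-1],[[0,0,-0.007],[0,0,0],-1]]'
```

```text
time: 24.82
tool_pos: [445.7, 125.4, 69.7]
tcp_rot: [-95.4, 90.0, -12.0]
ft_force: [-6.1, -0.9, 15.2]
finger_gap: 0.3
```

```bash
python3 -m jog '[[[0,0,-0.001],[0,0,0],-1],[[0,0,-0.001],[0,0,0],-1],[[0,0,-0.001],[0,0,0],-1]]'
python3 -m jog '[[[0,0,0.02],[0,0,0],-1],[[0,0,0.05],[0,0,0],-1],[[-0.0,0,0.09],[0,0,0],-1],[[0,0,0.12],[0,0,0],-1],[[0,-0.04,0.14],[0,0,0],-1]]'
python3 -m jog '[[[0,-0.02,0.01],[0,0,0],-1],[[0,-0.03,0.02],[0,0,0],-1],[[0,-0.03,0.02],[0,0,0],-1],[[0,-0.03,0.02],[0,0,0],-1]]'
python3 -c "
from h import *
st();I=shot('wrist','w25.png');cv2.imwrite('pics/w25z.png',cv2.resize(I[90:300,100:400],None,fx=2.6,fy=2.6,interpolation=cv2.INTER_CUBIC)[:,:,::-1])
I=shot('scene','s25.png');cv2.imwrite('pics/s25z.png',cv2.resize(I[130:240,140:270],None,fx=5,fy=5,interpolation=cv2.INTER_CUBIC)[:,:,::-1]);shot('top','t25.png')"
```

```text
time: 25.07
tool_pos: [445.9, 125.4, 69.5]
tcp_rot: [-86.7, 90.0, -3.3]
ft_force: [-10.4, -1.8, 24.3]
finger_gap: 0.0
time: 25.48
tool_pos: [446.6, 92.0, 210.0]
tcp_rot: [-50.2, 89.7, 33.4]
ft_force: [2.4, -0.9, -0.1]
finger_gap: 0.0
time: 25.82
tool_pos: [445.5, 58.0, 225.8]
tcp_rot: [-1.8, 90.0, 81.5]
ft_force: [-0.2, -0.7, -0.2]
finger_gap: -0.3
t 25.82 tcp [445.5  58.  225.8] x [ 0.     0.001 -1.   ] zang 83.3 F [-0.2 -0.7 -0.2] gap -0.3 j6 -82.4
```

View pics/w25z.png

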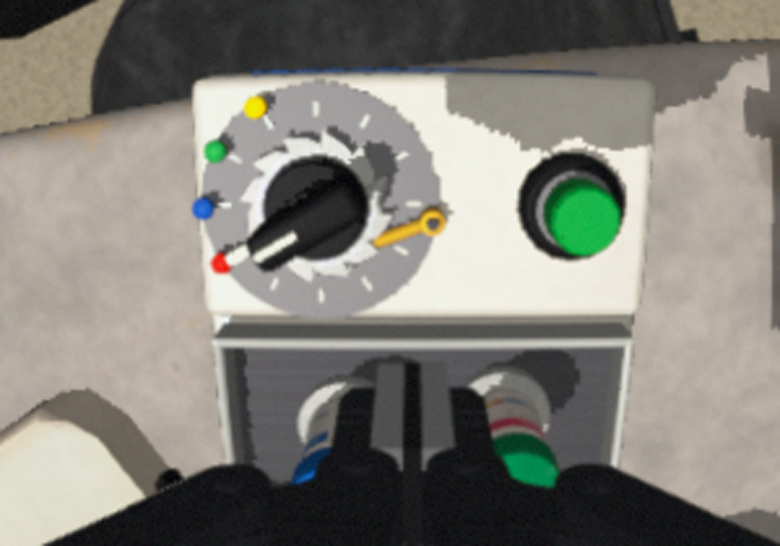

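View pics/s25z.png

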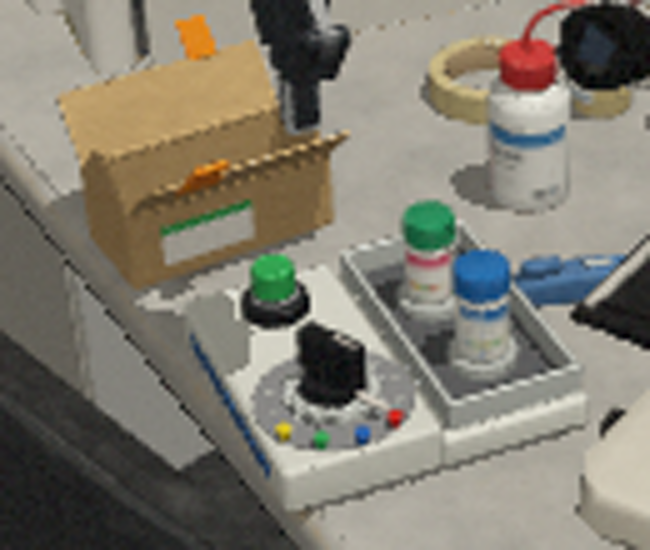

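Run:
```python
from h import *
def onx(n,u,v,x):
    o,d=ray(n,u,v); return o+d*(x-o[0])/d[0]
g=lambda x,y:(140+x/5-.4,130+y/5-.4)
p=onx("scene",*g(196,38),511);print("Ltab",p.round(1),"q",np.radians(np.degrees(np.arctan2(p[2]-62,327.5-p[1]))-45).round(2))
p=onx("scene",*g(208,175),441);print("Rtab",p.round(1),"q",np.radians(np.degrees(np.arctan2(p[2]-62,p[1]-247.5))-45).round(2))
# pots in tray: caps in scene
S=cv2.cvtColor(cv2.imread('pics/s25.png'),cv2.COLOR_BGR2RGB)
yaw=np.radians(-6.5);c=np.array([543,54])
for k,(x,y),z in(("green",(430,211),101),("blue",(481,262),105)):
    p=onz("scene",*g(x,y),z); d=p[:2]-c; print(k,p.round(1),"tray",np.round([d[0]*np.cos(yaw)+d[1]*np.sin(yaw),-d[0]*np.sin(yaw)+d[1]*np.cos(yaw)],1))
```

```text
Ltab [511.  370.7 113.1] q 1.49
Rtab [441.  202.9 107.2] q 1.56
green [550.1  93.4 101. ] tray [ 2.6 39.9]
blue [545.1  19.8 105. ] tray [  6.  -33.7]
```

Flap angles measure about 1.5 and 1.56 rad, the pots are well inside the tray, the key is up and the arm is clear. Handing in.

```bash
python3 -c "
from h import *
print(order.hand_in());st()"
```

```text
the job is handed in; nothing more can be done
None
the job is handed in; nothing more can be done
```

I did every step of the task and handed the job in at about 26 s of the 210 s allowed. The system gives no verdict, so the results below are my own last measurements.

| Item | What I did | Last check |
|---|---|---|
| Flaps | Pinched each by its orange tab and swung it open | About 1.56 rad right, 1.5 rad left (1.3 needed) |
| Pots | Moved the blue and green pots into the tray | Upright at about (6, −34) and (3, 40) mm from the tray centre |
| Dial | Turned 90° clockwise, three clicks | Pointer at the red stud; pawl back at its dropped angle |
| Start key | Held at the first click for more than 1 s, then pressed home and released | Held at 6.5–7.7 N; went 6 mm further with 15–24 N; back up afterwards |

- **Third pot:** only two pots were there; the third slot in the carton was empty.
- **Left flap:** this has the smallest margin. I stopped its swing short because I was not sure the wrist camera would clear the analyser.
- **First click:** the force briefly reached 8.4 N just before I eased back to hold. That is about where the second stage starts to give, but the travel from there was under 1 mm.
- **Measurements that disagreed:** the cameras differed by 3 to 5 mm on the carton and key positions, which did not affect any grasp.
- **Bystanders:** I never touched the wash bottle or the timer. The bottle looks unmoved in the last scene picture, but I did not measure either one.
- **At hand-in:** the arm was clear of everything.

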